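Put away and book in finished manifold blocks

TASK

Pull the cabinet's drawer, which stands ajar, well open and put all the finished aluminium blocks from the bench into it, each standing flat on its underside on the drawer floor, gripping them with no more than 50 N so as not to mark them, then slide the drawer fully home. After that take the barcode scanner, hold it steady for two seconds pointing squarely at the middle of the label on the stand from about 10 cm away, and lay it back the right way up in the middle of its mat. Leave everything else on the bench where it is.

Things in the scene. Friction and masses are not known exactly. Their poses are not given: they have to be found in the camera images.
- block0: Machined aluminium manifold block, 90 x 40 x 45 mm (its x, y, z), with dark bores and bolt holes; about 0.45 kg. Origin at the centre of its underside, z up, x along its length. Starts standing on its 90 x 40 mm underside on the table. One of two to four identical ones; None if absent.
- block1: Machined aluminium manifold block, 90 x 40 x 45 mm (its x, y, z), with dark bores and bolt holes; about 0.45 kg. Origin at the centre of its underside, z up, x along its length. Starts standing on its 90 x 40 mm underside on the table. One of two to four identical ones; None if absent.
- block2: Machined aluminium manifold block, 90 x 40 x 45 mm (its x, y, z), with dark bores and bolt holes; about 0.45 kg. Origin at the centre of its underside, z up, x along its length. Starts standing on its 90 x 40 mm underside on the table. One of two to four identical ones; None if absent.
- block3: Machined aluminium manifold block, 90 x 40 x 45 mm (its x, y, z), with dark bores and bolt holes; about 0.45 kg. Origin at the centre of its underside, z up, x along its length. Starts standing on its 90 x 40 mm underside on the table. One of two to four identical ones; None if absent.
- cab_drawer0 (a joint): Opening of the cabinet's only drawer in m: 0 = fully shut, grows as it slides out towards the robot, 0.19 at most; starts ajar, 0.03 to 0.09, and must be pulled to 0.15 or more to take the blocks. It slides with about 5 to 6 N and stays where it is left.
- drawer_floor (a point): Point on the drawer's inner floor at the middle of the foot of its front wall, 22 mm above the table; moves with the drawer: x points into the cabinet (closing), y along its width, z up. The inside runs from x = 0 to 0.225, y = -0.164 to 0.164, side walls 60 mm high. Front panel: outer face at x = -0.021, top 71 mm above the floor. Reach in from above only between it and the cabinet's face.
- cab_drawer0_handle (a point): Middle of the drawer's steel bar handle, a horizontal bar 120 mm long along y, 35 mm in front of the drawer's front panel, 12 mm thick at most; about 40 mm below the cabinet's top. It can be pinched from above, one finger between bar and panel.
- cab: Low grey bench-top cabinet, fixed, 270 (depth x) x 370 (y) x 104 mm high, one drawer in its front, which faces its -x side (towards the robot). Origin at the centre of its underside.
- scanner: Hand-held barcode scanner lying on its mat: grey straight handle 32 mm wide (y), 30 mm high (z), from x = -100 to +30 mm, and a black head 64 mm wide, 36 mm high, from x = +30 to +75 mm. 0.2 kg, balances near its origin, which is at its underside; x points out of the nose, z up. Grip the handle across y near the origin.
- scanner_window (a point): Centre of the glass window on the nose of the scanner, 76 mm ahead of and 18 mm above the scanner's origin; its x axis is the reading beam, straight out of the nose.
- mat: Black rubber parking mat of the scanner, fixed, 220 x 120 x 4 mm (x, y, z). Origin at the centre of its underside.
- stand: Fixed label stand: steel foot 90 x 110 mm with a post carrying a 110 x 90 mm aluminium plate that leans back by 20 degrees. Origin at the centre of its underside; its -x side is the labelled face, turned to the robot.
- label (a point): Centre of the printed barcode label (85 x 60 mm, white) on the stand's plate, 0.15 m above the table. Axes as the stand's: it is read from the stand's -x side.
- cup: Bystander: red plastic cup, 84 mm wide, 110 mm high. Origin under its centre.
- brick: Bystander: red paving brick, 200 x 95 x 58 mm. Origin under its centre.
- wrench: Bystander: steel wrench lying on the table, origin under its middle.
- brush: Bystander: bench brush lying on the table, origin under its middle.
- carton: Bystander: cardboard carton 90 x 160 x 50 mm standing on top of the cabinet. Origin under its centre.
There are look-alikes about, which are no part of the job. Leave any yellow look-alike of the block2 alone. What is shaped like the block1 but orange is not meant.

How it is judged:
On the way, in this order (a step that is already met when the one before it is completed fails the run):
1. every block stands flat on the drawer floor, let go (x of block0 in the frame of drawer_floor between 0 and 0.225 m and y of block0 in the frame of drawer_floor between -0.165 and 0.165 m and z of block0 in the frame of drawer_floor between -0.012 and 0.012 m and angle between each of block0, block1, block2, block3's own z axis and vertical below 0.15 rad and linear speed of each of block0, block1, block2, block3 below 0.03 m/s and x of block1 in the frame of drawer_floor between 0 and 0.225 m and y of block1 in the frame of drawer_floor between -0.165 and 0.165 m and z of block1 in the frame of drawer_floor between -0.012 and 0.012 m and x of block2 in the frame of drawer_floor between 0 and 0.225 m and y of block2 in the frame of drawer_floor between -0.165 and 0.165 m and z of block2 in the frame of drawer_floor between -0.012 and 0.012 m and x of block3 in the frame of drawer_floor between 0 and 0.225 m and y of block3 in the frame of drawer_floor between -0.165 and 0.165 m and z of block3 in the frame of drawer_floor between -0.012 and 0.012 m and contact force between the fingers and block0 below 0.5 N and contact force between the fingers and block1 below 0.5 N and contact force between the fingers and block2 below 0.5 N and contact force between the fingers and block3 below 0.5 N), for 0.2 s.
2. the drawer is shut with the blocks in it (value of joint cab_drawer0 below 0.008 m and x of block0 in the frame of drawer_floor between 0 and 0.225 m and y of block0 in the frame of drawer_floor between -0.165 and 0.165 m and z of block0 in the frame of drawer_floor between -0.012 and 0.012 m and angle between each of block0, block1, block2, block3's own z axis and vertical below 0.15 rad and linear speed of each of block0, block1, block2, block3 below 0.03 m/s and x of block1 in the frame of drawer_floor between 0 and 0.225 m and y of block1 in the frame of drawer_floor between -0.165 and 0.165 m and z of block1 in the frame of drawer_floor between -0.012 and 0.012 m and x of block2 in the frame of drawer_floor between 0 and 0.225 m and y of block2 in the frame of drawer_floor between -0.165 and 0.165 m and z of block2 in the frame of drawer_floor between -0.012 and 0.012 m and x of block3 in the frame of drawer_floor between 0 and 0.225 m and y of block3 in the frame of drawer_floor between -0.165 and 0.165 m and z of block3 in the frame of drawer_floor between -0.012 and 0.012 m), for 0.2 s.
3. after that, the scanner is held steady, aimed at the middle of the label from 40 to 160 mm (x of label in the frame of scanner_window between 0.04 and 0.16 m and y of label in the frame of scanner_window between -0.022 and 0.022 m and z of label in the frame of scanner_window between -0.022 and 0.022 m and angle between the x axis of scanner and the x axis of stand, either way round below 0.4 rad and x of scanner_window in the frame of stand below 0 m and linear speed of scanner below 0.04 m/s and angular speed of scanner below 0.4 rad/s), for 1.5 s.
At the end, for the whole second after the job is handed in: Every present block stands flat (within 0.15 rad) on the drawer floor, the drawer is shut to within 8 mm, and the scanner lies right way up on its mat, its origin within 55 mm of the mat's centre; all at rest (all of step 2 and horizontal distance between scanner and mat below 0.055 m and z of scanner in the frame of mat below 0.014 m and angle between scanner's own z axis and vertical below 0.2 rad and linear speed of scanner below 0.03 m/s); the robot touches nothing.
It fails at once if a block is squeezed or pressed too hard: well over 50 N of grip (130 N on the two fingers together) (contact force between the fingers and block0 above 130 N or contact force between the fingers and block1 above 130 N or contact force between the fingers and block2 above 130 N or contact force between the fingers and block3 above 130 N).
It fails at once if a bystander is moved more than 60 mm (distance of any of cup, brick, wrench, brush, carton from where it was at the start of the episode above 0.06 m).
Of block0, block1, block2, block3 only 2 to 4 are there at a start; the rules pass over those that are not, and their reading is None.
At some moment in a run one of block0, block1, block2, block3 may be knocked a few centimetres aside while the robot is not near it.
It also fails if it takes over 210 s, if anything falls off the work surface, if the arm or the gripper's body presses on something with over 40 N, if the wrist force passes 120 N, or if a joint passes its speed limit or range.

ROBOT

A 6-joint arm with a two-finger parallel gripper is mounted at the origin on the work surface. World frame = base frame: x ahead of the robot, y to its left, z up, the work surface at z = 0. Lengths are in m, angles in rad, forces in N, time in s.
With the tool pointing down it reaches from about 0.325 to 1 m from the base axis. Payload 5.1 kg.
Tool frame: the origin (TCP) lies midway between the tips of the shut fingers; the grasp point (between the pads) lies 19 mm behind it (env.grasp_offset is the distance from the TCP to the grasp point, in m); z points along the fingers, y is the line along which they close (so a half turn about z gives the same grasp; the last joint's range is limited). The gripper opens to 85 mm and grips with 20 to 120 N. Pads are 22 mm wide; open, the fingers measure 114 mm over their backs; the gripper's body (76 mm by 85 mm) begins 54 mm behind the grasp point. The pads swing forward as they close: fully open they stand 13 mm farther back than shut.
Start: joints at [-1.356, 0.124, 1.65, -0, 1.367, -0.083], TCP at [0.191, -0.621, 0.231] pointing down, gripper open.
Joint ranges: [-2.61, 2.61], [-1.02, 2.33], [0.03, 2.71], [-1.35, 4.49], [0.32, 2.68], [-2.91, 2.91]. Speed limits (rad/s): [2.57, 2.57, 3.14, 3.14, 3.14, 3.14].

INTERFACE

Orientations are given as [roll, pitch, yaw] about the fixed x, y, z axes, in that order (R = Rz(yaw) Ry(pitch) Rx(roll)).
In Python, from plant import sensors, get_image, env, spotter gives the robot as it stands.
- The arm moves only by the tool carry_out, never from a script. Its argument "series" is a list of rows, each an object with "claw": the opening, from -1 (shut) to 1 (fully open); "offset": the shift along the tool's x, y, z in units of 0.15 m (1.0 is 0.15 m), a list of three; "turn": the turn, a rotation vector about the tool's x, y, z in units of 2 rad (1.0 is 2 rad), a list of three. A call has exactly 8 rows; each row is the pose to reach, as a shift and turn from the pose commanded when the call began, along the tool's axes at that moment; what a row does not reach only later rows make up. A row lasts 1/8 s, in which the tool goes at most 62.5 mm and 10.7 degrees, less where a joint would pass 70% of its speed; a pose out of reach is approached as far as the arm can. A call with a number of a shift or a turn outside -1 to 1 is refused whole. A call with a gripper value outside its range is refused whole. The fingers move at their own pace and stop on an object; "force" is the grip in N (left out, the last holds). Time passes only in rows, so rows that repeat a pose let the fingers close, or fill a call up. It gives the time, the measured TCP pose, the force, the opening and the grip force at its end, in the units of the state.
- sensors.state(): the state, without advancing time (a new reading comes with each control period).
- get_image(name): name is "scene" or "top" or "wrist"; returns a dict with "img" (420x560x3 uint8, red, green, blue), "depth" (420x560 float32, m along the optical axis (not along the pixel's ray), 0 where there is no reading), "K" (3x3 intrinsics, pixels), "distortion" ([k1, k2, p1, p2, k3] as OpenCV has them; the pictures are not rectified), "R" (3x3) and "t" (3): a world point X has camera coordinates R X + t. Camera axes: x right, y down, z forward; pixel columns grow to the right and rows downward; lengths in m; the calibration is good to about 2 mm. A picture is of the moment at which its call begins.
- env.finish_job(): hands the job in; it is judged then, once.
Trained networks look in a picture, given as the dict that the camera call returned (one of the last four; its "shot" number tells which), for a name from the list of things; names that differ only in an ending like _2 or _b are one class to them, and where a whole thing is asked for, a point or a joint stands for the part that bears it (a point fixed in the world has none). Each returns a list of dicts, best first, with "confidence" (0 to 1); they miss things now and then, are a little off and sometimes report something else, mostly with a low value. They report only what shows in the picture. A call takes as long as a camera call. They do not tell look-alikes from the thing itself.
- spotter.masks_of(picture, name): "pixels" (420x560 bool, what is visible of it) and "rect" ([left, top, width, height] in pixels, round what is visible of it).
- spotter.landmark_of(picture, name): "point" ([column, row] in pixels: a listed point, or the origin of a listed thing).
The state is a dict: "time": time; "joint_positions": joint angles; "dq": joint speeds; "effort": joint torques, N m; "eef_pos": TCP position; "orientation": TCP orientation; "wrist_force": force on the tool from outside, world axes, zero at the start; "moment": the same for the moment, N m; "width": finger opening in m; "finger_force": force on a finger pad.
Only numpy, scipy, OpenCV 4.12 (cv2) and the standard library are available. Lean on these libraries where they do the work, as an engineer would, in place of code of your own. Each camera call takes 0.05 s, during which the arm holds its last target. There are 200 camera calls.

## Working session

There is one attempt and no reset: what is moved stays moved. The work goes in short steps, Python scripts to look and compute and a tool call to move; the robot and the scene stay as the last step left them, time stands still between calls to the robot, and variables do not carry over. Pictures are saved under pics/ and viewed, at most 14 in all, crops included, and the job is handed in when it is done.

Besides the shell and the picture viewer there is one more tool, called after ">>>" by a JSON object that holds its "op" and its "data". carry_out: Moves the arm, as the interface text tells. Shifts and turns lie within -1 to 1; 1 stands for 0.15 m of shift or 2 rad of turn. Its arguments: {"type":"object","properties":{"series":{"type":"array","items":{"type":"object","properties":{"claw":{"type":"number"},"offset":{"type":"array","items":{"type":"number"}},"turn":{"type":"array","items":{"type":"number"}}}}},"force":{"type":"number"}},"required":["series"]}

```bash
mkdir -p pics; ls; cat > h.py <<'E'
import numpy as np, cv2
from plant import sensors, get_image, env, spotter
def save(p,name,crop=None,s=1):
    im=p["img"][:,:,::-1]
    if crop: im=im[crop[1]:crop[3],crop[0]:crop[2]]
    cv2.imwrite(f"pics/{name}.png",cv2.resize(im,None,fx=s,fy=s))
def world(p,px):
    px=np.atleast_2d(np.array(px,float)); K=np.array(p["K"]);R=np.array(p["R"]);t=np.array(p["t"])
    n=cv2.undistortPoints(px[:,None],K,np.array(p["distortion"],float))[:,0]
    d=p["depth"][px[:,1].round().astype(int),px[:,0].round().astype(int)]
    c=np.c_[n,np.ones(len(n))]*d[:,None]
    w=(c-t)@R; w[d==0]=np.nan
    return w
def cloud(p):
    r,c=np.mgrid[0:420,0:560]
    return world(p,np.c_[c.ravel(),r.ravel()]).reshape(420,560,3)
def onplane(p,px,z):
    K=np.array(p["K"]);R=np.array(p["R"]);t=np.array(p["t"])
    n=cv2.undistortPoints(np.array(px,float).reshape(-1,1,2),K,np.array(p["distortion"],float))[:,0]
    d=np.c_[n,np.ones(len(n))]@R; o=-R.T@t
    return o+d*((z-o[2])/d[:,2])[:,None]
def rect(W,zlo,zhi,m=None):
    ok=(W[...,2]>zlo)&(W[...,2]<zhi)
    if m is not None: ok&=m
    (c,s,a)=cv2.minAreaRect((W[ok][:,:2]*1000).astype(np.float32))
    if s[0]<s[1]: s=s[::-1]; a+=90
    return np.array(c)/1000,s,(a+90)%180-90,ok.sum()
E
python3 - <<'E'
from h import *
print(sensors.state())
for n in("top","scene"):
    p=get_image(n); save(p,n+"0",s=1.4)
    W=cloud(p)
    for k in("block0","scanner","mat","cab","stand","cup","brick","wrench","brush","carton"):
        for m in spotter.masks_of(p,k):
            if m["confidence"]<.2: continue
            w=W[m["pixels"]]; print(n,k,round(m["confidence"],2),m["rect"],np.nanmedian(w,0).round(3),np.nanpercentile(w[:,2],95).round(3),np.median(p["img"][m["pixels"]],0))
    for k in("label","cab_drawer0_handle","drawer_floor","scanner","scanner_window","stand","mat"):
        for m in spotter.landmark_of(p,k)[:2]: print(n,k,round(m["confidence"],2),np.round(m["point"]),world(p,m["point"]).round(3))
E
```

```text
pics
{'time': 0.0, 'joint_positions': array([-1.35560366e+00,  1.24511438e-01,  1.65169326e+00, -2.31112254e-05,
        1.36750724e+00, -8.25602485e-02]), 'dq': array([ 0.00205251,  0.00117153,  0.00069151, -0.00068079,  0.00117922,
        0.0022965 ]), 'effort': array([ 1.08503791e-03, -4.23605382e+01, -3.65446723e+01, -5.87705884e-06,
        7.04627440e-03,  5.85427003e-06]), 'eef_pos': array([ 0.19054996, -0.62079194,  0.23003754]), 'orientation': array([-3.13947872e+00, -1.52221490e-04,  2.97757449e-01]), 'wrist_force': array([ 0.92549962, -0.04992554,  0.57075307]), 'moment': array([ 0.02565182,  0.01857264, -0.05138756]), 'finger_force': 0.0, 'width': 0.0854354306549888}
top block0 0.9 [234.5, 169.3, 20.9, 29.3] [0.591 0.101 0.045] 0.051 [188. 195. 194.]
top block0 0.82 [165.6, 279.7, 24.0, 23.5] [0.226 0.331 0.045] 0.05 [196. 109.   0.]
top block0 0.69 [192.4, 178.0, 19.9, 24.8] [0.575 0.253 0.044] 0.052 [181.5 187.  181. ]
top block0 0.65 [228.8, 216.5, 12.6, 25.9] [0.434 0.135 0.045] 0.051 [190.  197.5 200. ]
top block0 0.62 [194.8, 220.9, 20.1, 28.0] [0.426 0.245 0.045] 
[... 2918 characters left out ...]
. 157.]
scene brush 0.3 [160.3, 181.4, 88.7, 70.6] [ 0.591 -0.178  0.078] 0.094 [163. 148. 123.]
scene carton 0.84 [131.9, 198.2, 61.1, 55.2] [ 0.753 -0.152  0.155] 0.158 [210. 162. 110.]
scene label 0.63 [283. 307.] [[0.74  0.249 0.166]]
scene cab_drawer0_handle 0.64 [211. 197.] [[ 0.487 -0.31   0.002]]
scene cab_drawer0_handle 0.58 [281. 344.] [[0.75  0.259 0.057]]
scene drawer_floor 0.7 [204. 219.] [[ 0.644 -0.129  0.108]]
scene drawer_floor 0.63 [430. 386.] [[0.592 0.532 0.022]]
scene scanner 0.56 [398. 315.] [[0.495 0.394 0.039]]
scene scanner_window 0.76 [380. 317.] [[0.525 0.367 0.033]]
scene stand 0.86 [282. 344.] [[0.749 0.259 0.056]]
scene mat 0.65 [400. 312.] [[0.481 0.394 0.036]]
```

View pics/top0.png

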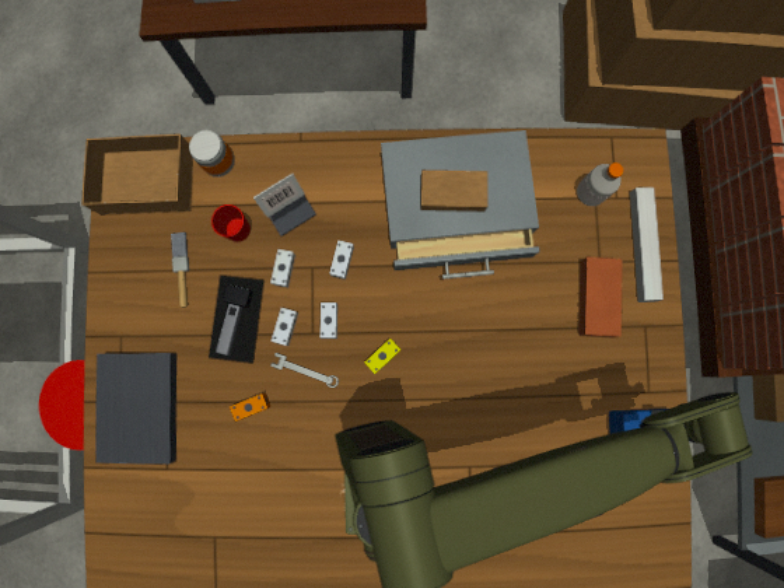

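View pics/scene0.png

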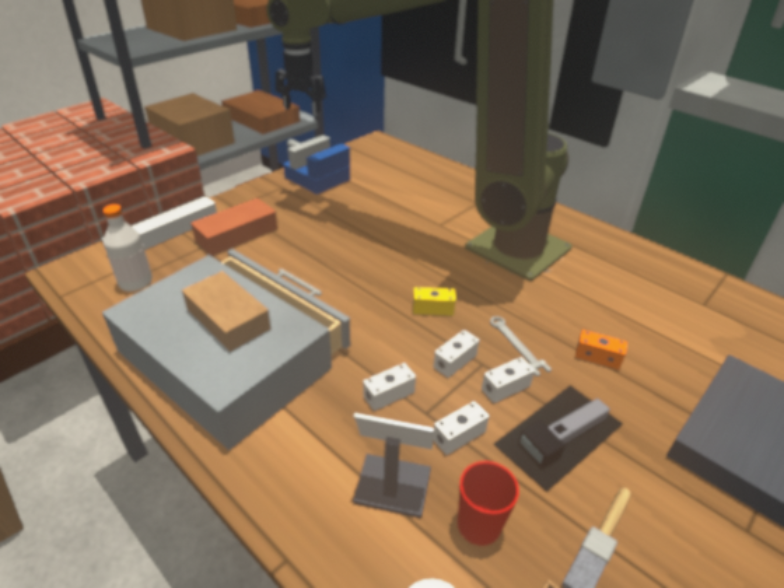

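The top view (scaled by 1.4) shows four silver blocks at (342,258), (283,267), (328,320) and (284,327). The look-alikes are the yellow one at (382,355) and the orange one at (249,405), and I'll leave both. The drawer is ajar with its handle at (468,270). The scanner is on its mat at (235,315), and the stand is at (285,205).

```bash
python3 - <<'E'
from h import *
p=get_image("top"); W=cloud(p); save(p,"crop",(140,150,290,310),3.7)
for m in spotter.masks_of(p,"block0"):
    if m["confidence"]>.2: 
        l,t,w,h=[int(v) for v in m["rect"]]; B=np.zeros((420,560),bool);B[t-3:t+h+4,l-3:l+w+4]=1
        print("blk",rect(W,.036,.056,B),np.median(p["img"][m["pixels"]],0))
B=np.zeros((420,560),bool);B[85:205,265:395]=1
print("cab",rect(W,.097,.112,B)); print("panel",rect(W,.085,.0965,B))
hb=np.zeros((420,560),bool);hb[183:205,305:360]=1
print("handle",rect(W,.055,.075,hb))
print(onplane(p,[336,197],.064), onplane(p,[[317.5,197],[351,193.5],[316,188],[352,184]],.064))
for k in ("scanner","mat","stand"):
    m=spotter.masks_of(p,k)[0]["pixels"]; 
    print(k,rect(W,-.01,.2,m), rect(W,.025,.05,m) if k=="scanner" else "")
B[:]=0;B[115:172,175:230]=1; ok=B&(W[...,2]>.09)&(W[...,2]<.2)&(W[...,1]<.32)
w=W[ok]; c=w.mean(0); n=np.linalg.svd(w-c)[2][2]; print("plate",c,n,w.min(0),w.max(0),ok.sum())
for k in ("label","stand"): print(k,spotter.landmark_of(p,k)[0])
E
```

```text
blk (array([0.43634854, 0.13692282]), (88.1816635131836, 40.21818923950195), -0.6294784545898438, np.int64(282)) [190.5 199.  200. ]
blk (array([0.57452948, 0.25382835]), (88.8730697631836, 41.148048400878906), -11.422325134277344, np.int64(280)) [186. 194. 190.]
blk (array([0.59346637, 0.1009432 ]), (91.56379699707031, 40.29305648803711), -14.872642517089844, np.int64(286)) [188. 195. 193.]
blk (array([3.45104797e-01, 1.03172302e-04]), (89.95496368408203, 40.0458869934082), -48.228424072265625, np.int64(299)) [193. 196.   0.]
blk (array([0.42381897, 0.25005867]), (89.9515151977539, 41.37020492553711), -17.561500549316406, np.int64(284)) [187. 195. 194.]
blk (array([0.22210127, 0.3378576 ]), (91.20121765136719, 41.029823303222656), -67.17245864868164, np.int64(292)) [195. 109.   0.]
cab (array([ 0.73716705, -0.20358006]), (371.5586242675781, 314.9099426269531), -85.6684455871582, np.int64(5948))
panel (array([ 0.73540692, -0.20458205]), (372.9580383300781, 315.8398742675781), -85.50625562667847, np.int64(537))
handle (array([ 0.55879578, -0.2147262 ]), (191.3760528564453, 41.51285934
[... 255 characters left out ...]
[0.44457184, 0.39508362]), (180.1028594970703, 77.50190734863281), -16.71991729736328, np.int64(647)) (array([0.44134872, 0.38847449]), (178.16021728515625, 66.3019790649414), -14.771087646484375, np.int64(572))
mat (array([0.4480708 , 0.38040781]), (223.91632080078125, 125.7455062866211), -6.758323669433594, np.int64(1378)) 
stand (array([0.72019617, 0.23252388]), (108.3240737915039, 64.90098571777344), -58.52143478393555, np.int64(943)) 
plate [0.73150632 0.24036973 0.15515519] [-0.79994641 -0.4883424   0.34872259] [0.69057618 0.18926454 0.10215754] [0.77500401 0.29389907 0.19795529] 574
label {'point': [201.5, 138.9], 'confidence': 0.94}
stand {'point': [207.3, 151.6], 'confidence': 0.86}
```

View pics/crop.png

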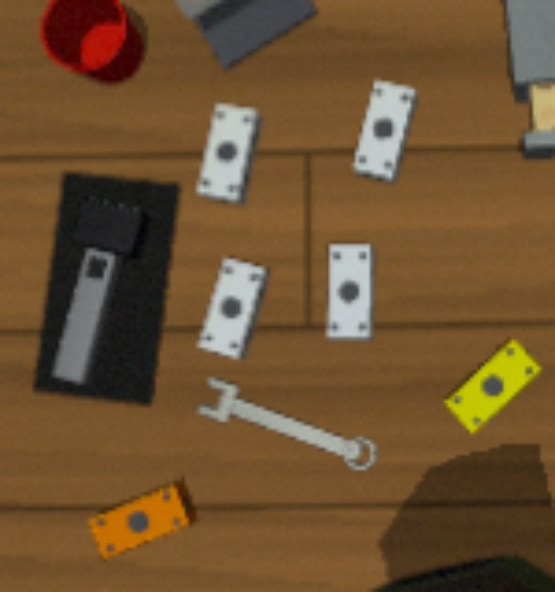

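The crop confirms four silver blocks. In crop pixels they are at (385,128), (228,152), (349,291) and (232,307), and the yellow one at (493,385) and orange one at (138,520) are excluded. Next I'll move above the handle.

```bash
cat >> h.py <<'E'
from scipy.spatial.transform import Rotation as Ro
def down(yaw): return Ro.from_euler("xyz",[np.pi,0,yaw])
def plan(pos,R1,start=None):
    """moves (offset, turn units) from present (or start) pose to target, split into calls"""
    s=sensors.state()
    p0,R0=start if start else (s["eef_pos"],Ro.from_euler("xyz",s["orientation"]))
    if not isinstance(R1,Ro): R1=down(np.radians(R1))
    rv=(R0.inv()*R1).as_rotvec(); d=R0.inv().apply(np.array(pos)-p0)
    for n in range(1,9):
        seq=[];ok=True
        for i in range(n):
            Ra=R0*Ro.from_rotvec(rv*i/n); o=Ra.inv().apply(np.array(pos)-p0)/n/.15; ok&=abs(o).max()<=1
            seq.append((o.round(3).tolist(),(rv/n/2).round(3).tolist()))
        if ok and np.linalg.norm(rv)/n<1.3: break
    for q in seq: print("CALL",*q)
    return np.array(pos),R1
def st():
    s=sensors.state(); print(round(s["time"],2),s["eef_pos"].round(4),np.degrees(s["orientation"]).round(2),"w",round(s["width"],4),"F",s["wrist_force"].round(1),round(s["finger_force"],1),"q",s["joint_positions"].round(2))
E
python3 - <<'E'
from h import *
plan([.544,-.221,.18],94.4)
E
```

```text
CALL [0.759, -0.465, 0.086] [-0.0, -0.0, -0.169]
CALL [0.87, -0.188, 0.086] [-0.0, -0.0, -0.169]
CALL [0.883, 0.111, 0.086] [-0.0, -0.0, -0.169]
CALL [0.797, 0.397, 0.086] [-0.0, -0.0, -0.169]
```

>>> {"op": "carry_out", "data": {"series": [{"claw": 1, "offset": [0.15, -0.09, 0.02], "turn": [0, 0, -0.034]}, {"claw": 1, "offset": [0.3, -0.19, 0.03], "turn": [0, 0, -0.068]}, {"claw": 1, "offset": [0.46, -0.28, 0.05], "turn": [0, 0, -0.1]}, {"claw": 1, "offset": [0.61, -0.37, 0.07], "turn": [0, 0, -0.135]}, {"claw": 1, "offset": [0.76, -0.465, 0.086], "turn": [0, 0, -0.169]}, {"claw": 1, "offset": [0.76, -0.465, 0.086], "turn": [0, 0, -0.169]}, {"claw": 1, "offset": [0.76, -0.465, 0.086], "turn": [0, 0, -0.169]}, {"claw": 1, "offset": [0.76, -0.465, 0.086], "turn": [0, 0, -0.169]}]}}

```text
time: 3.15
eef_pos: [0.279, -0.5216, 0.2186]
orientation: [3.141, 0.0, 0.635]
wrist_force: [-0.8, -0.2, 0.7]
width: 0.0851
finger_force: 0.0
```

>>> {"op": "carry_out", "data": {"series": [{"claw": -0.29, "offset": [0.17, -0.04, 0.02], "turn": [0, 0, -0.034]}, {"claw": -0.29, "offset": [0.35, -0.08, 0.03], "turn": [0, 0, -0.068]}, {"claw": -0.29, "offset": [0.52, -0.11, 0.05], "turn": [0, 0, -0.1]}, {"claw": -0.29, "offset": [0.7, -0.15, 0.07], "turn": [0, 0, -0.135]}, {"claw": -0.29, "offset": [0.87, -0.188, 0.086], "turn": [0, 0, -0.169]}, {"claw": -0.29, "offset": [0.87, -0.188, 0.086], "turn": [0, 0, -0.169]}, {"claw": -0.29, "offset": [0.87, -0.188, 0.086], "turn": [0, 0, -0.169]}, {"claw": -0.29, "offset": [0.87, -0.188, 0.086], "turn": [0, 0, -0.169]}]}}

```text
time: 4.15
eef_pos: [0.3669, -0.422, 0.2057]
orientation: [3.141, 0.0, 0.972]
wrist_force: [0.1, 0.4, -0.0]
width: 0.0302
finger_force: 0.0
```

>>> {"op": "carry_out", "data": {"series": [{"claw": -0.29, "offset": [0.17, 0.02, 0.02], "turn": [0, 0, -0.034]}, {"claw": -0.29, "offset": [0.35, 0.04, 0.03], "turn": [0, 0, -0.068]}, {"claw": -0.29, "offset": [0.53, 0.07, 0.05], "turn": [0, 0, -0.1]}, {"claw": -0.29, "offset": [0.7, 0.09, 0.07], "turn": [0, 0, -0.135]}, {"claw": -0.29, "offset": [0.88, 0.11, 0.086], "turn": [0, 0, -0.169]}, {"claw": -0.29, "offset": [0.88, 0.11, 0.086], "turn": [0, 0, -0.169]}, {"claw": -0.29, "offset": [0.88, 0.11, 0.086], "turn": [0, 0, -0.169]}, {"claw": -0.29, "offset": [0.88, 0.11, 0.086], "turn": [0, 0, -0.169]}]}}

```text
time: 5.15
eef_pos: [0.4548, -0.3221, 0.1928]
orientation: [3.141, 0.0, 1.31]
wrist_force: [0.2, -0.4, 0.3]
width: 0.0301
finger_force: 0.0
```

```bash
python3 - <<'E'
from h import *
st()
p=get_image("wrist"); save(p,"w1"); W=cloud(p)
for m in spotter.landmark_of(p,"cab_drawer0_handle"): print(m,onplane(p,m["point"],.064),world(p,m["point"]))
for m in spotter.masks_of(p,"cab_drawer0_handle")[:2]: print(m["rect"],m["confidence"],np.nanmedian(W[m["pixels"]],0))
plan([.544,-.221,.18],94.4)
E
```

```text
5.15 [ 0.4548 -0.3221  0.1928] [1.7999e+02 2.0000e-02 7.5060e+01] w 0.0301 F [ 0.2 -0.4  0.3] 0.0 q [-0.71 -0.05  1.9  -0.    1.3  -0.45]
{'point': [361.4, 31.1], 'confidence': 0.66} [[ 0.54414362 -0.21691452  0.064     ]] [[ 0.54213051 -0.21771094  0.07207882]]
[345.6, 0.0, 202.7, 257.0] 0.93 [ 0.59954085 -0.28702015  0.04877012]
CALL [0.802, 0.401, 0.085] [0.0, 0.0, -0.169]
```

View pics/w1.png

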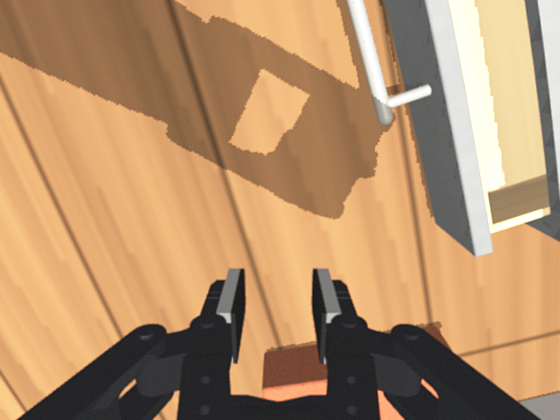

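The wrist view shows the handle bar at (360,0)–(385,120), with the gap to the panel to its right. It agrees with the earlier estimate.

>>> {"op": "carry_out", "data": {"series": [{"claw": -0.29, "offset": [0.16, 0.08, 0.02], "turn": [0, 0, -0.034]}, {"claw": -0.29, "offset": [0.32, 0.16, 0.03], "turn": [0, 0, -0.068]}, {"claw": -0.29, "offset": [0.48, 0.24, 0.05], "turn": [0, 0, -0.1]}, {"claw": -0.29, "offset": [0.64, 0.32, 0.07], "turn": [0, 0, -0.135]}, {"claw": -0.29, "offset": [0.8, 0.4, 0.085], "turn": [0, 0, -0.169]}, {"claw": -0.29, "offset": [0.8, 0.4, 0.085], "turn": [0, 0, -0.169]}, {"claw": -0.29, "offset": [0.8, 0.4, 0.085], "turn": [0, 0, -0.169]}, {"claw": -0.29, "offset": [0.8, 0.4, 0.085], "turn": [0, 0, -0.169]}]}}

```text
time: 6.3
eef_pos: [0.5436, -0.2213, 0.18]
orientation: [3.142, 0.0, 1.648]
wrist_force: [-0.3, -0.9, -0.3]
width: 0.0303
finger_force: 0.0
```

```bash
python3 - <<'E'
from h import *
st()
p=get_image("wrist"); save(p,"w2"); W=cloud(p)
m=(W[...,2]>.05)&(W[...,2]<.08)&(W[...,0]>.5)&(W[...,0]<.62)&(W[...,1]>-.35)&(W[...,1]<-.1)
w=W[m]; print(m.sum(),w.min(0),w.max(0))
# bar: in cab-aligned coordinates
a=np.radians(4.4);u=w[:,:2]@np.array([np.cos(a),np.sin(a)]);v=w[:,:2]@np.array([-np.sin(a),np.cos(a)])
print(np.histogram(u,30)); b=u<u.min()+.016; print("bar u",u[b].mean(),np.ptp(u[b]),"v",v[b].min(),v[b].max(),"z",np.percentile(w[b,2],[5,50,95]))
uc=u[b].mean();vc=(v[b].min()+v[b].max())/2
print(uc*np.cos(a)-vc*np.sin(a),uc*np.sin(a)+vc*np.cos(a), "slope",np.degrees(np.arctan(np.polyfit(w[b,1],w[b,0],1)[0])))
pm=(W[...,2]>.086)&(W[...,2]<.098); w=W[pm]; print("panel u",np.percentile(w[:,:2]@np.array([np.cos(a),np.sin(a)]),[1,50,99]))
print(sensors.state()["eef_pos"][:2]@np.array([np.cos(a),np.sin(a)]))
E
```

```text
6.3 [ 0.5436 -0.2213  0.18  ] [1.800e+02 2.000e-02 9.444e+01] w 0.0303 F [-0.3 -0.9 -0.3] 0.0 q [-0.48  0.02  1.84 -0.    1.27 -0.56]
4439 [ 0.53469196 -0.2829159   0.05000716] [ 0.58374116 -0.10002011  0.07997333]
(array([ 262,  271,  328,  330,  317,  272,  296,  279,   53,   40,   36,
         31,   40,   42,   39,   35,   42,   41,   35,   40,   41,   36,
         34,   41,   35,   35,   35,   39,   38, 1276]), array([0.52081067, 0.52217232, 0.52353397, 0.52489562, 0.52625728,
       0.52761893, 0.52898058, 0.53034223, 0.53170388, 0.53306554,
       0.53442719, 0.53578884, 0.53715049, 0.53851214, 0.5398738 ,
       0.54123545, 0.5425971 , 0.54395875, 0.54532041, 0.54668206,
       0.54804371, 0.54940536, 0.55076701, 0.55212867, 0.55349032,
       0.55485197, 0.55621362, 0.55757527, 0.55893693, 0.56029858,
       0.56166023]))
bar u 0.5267692620358568 0.01580065188473878 v -0.3242058420076775 -0.19510562003021462 z [0.06812569 0.07104663 0.07266231]
0.545137277832727 -0.21847723541346065 slope -4.40540060245903
panel u [0.56089237 0.56909803 0.62169804]
0.5250164479107827
```

>>> {"op": "carry_out", "data": {"series": [{"claw": -0.29, "offset": [0, 0.01, 0.2], "turn": [0, 0, 0]}, {"claw": -0.29, "offset": [0, 0.01, 0.4], "turn": [0, 0, 0]}, {"claw": -0.29, "offset": [0, 0.01, 0.6], "turn": [0, 0, 0]}, {"claw": -0.29, "offset": [0, 0.01, 0.75], "turn": [0, 0, 0]}, {"claw": -0.29, "offset": [0, 0.01, 0.88], "turn": [0, 0, 0]}, {"claw": -0.29, "offset": [0, 0.01, 0.88], "turn": [0, 0, 0]}, {"claw": -1, "offset": [0, 0.01, 0.88], "turn": [0, 0, 0]}, {"claw": -1, "offset": [0, 0.01, 0.88], "turn": [0, 0, 0]}], "force": 45}}

```text
time: 7.35
eef_pos: [0.5461, -0.221, 0.0486]
orientation: [3.14, 0.001, 1.649]
wrist_force: [-0.0, 0.2, 3.8]
width: 0.0093
finger_force: 43.8
```

>>> {"op": "carry_out", "data": {"series": [{"claw": -1, "offset": [0, 0, 0], "turn": [0, 0, 0]}, {"claw": -1, "offset": [0, -0.08, 0], "turn": [0, 0, 0]}, {"claw": -1, "offset": [0, -0.16, 0], "turn": [0, 0, 0]}, {"claw": -1, "offset": [0, -0.24, 0], "turn": [0, 0, 0]}, {"claw": -1, "offset": [0, -0.32, 0], "turn": [0, 0, 0]}, {"claw": -1, "offset": [0, -0.4, 0], "turn": [0, 0, 0]}, {"claw": -1, "offset": [0, -0.4, 0], "turn": [0, 0, 0]}, {"claw": -1, "offset": [0, -0.4, 0], "turn": [0, 0, 0]}]}}

```text
time: 8.35
eef_pos: [0.4857, -0.2257, 0.0486]
orientation: [-3.141, 0.001, 1.65]
wrist_force: [-1.8, -0.5, 8.1]
width: 0.0093
finger_force: 45.6
```

```bash
python3 - <<'E'
from h import *
st()
p=get_image("top"); save(p,"t2",(250,70,410,240),3.4); W=cloud(p)
a=np.radians(4.4);u=W[...,:2]@np.array([np.cos(a),np.sin(a)]);v=W[...,:2]@np.array([-np.sin(a),np.cos(a)])
B=np.zeros((420,560),bool);B[85:240,265:400]=1
strip=B&(abs(v+.20)<.03)
for uu in np.arange(.46,.70,.01):
    k=strip&(abs(u-uu)<.005); 
    if k.any(): print(round(uu,3),np.percentile(W[k][:,2],[5,50,95]).round(3),k.sum())
c=B&(abs(W[...,2]-.104)<.006)&(u>.6); print("v cab",np.percentile(v[c],[.5,99.5]),"u",np.percentile(u[c],[.5,99.5]))
E
```

```text
8.35 [ 0.4857 -0.2257  0.0486] [-1.7998e+02  5.0000e-02  9.4530e+01] w 0.0093 F [-1.8 -0.5  8.1] 45.6 q [-0.53  0.06  2.05 -0.    1.03 -0.61]
0.46 [-0.002  0.349  0.4  ] 88
0.47 [-0.002  0.35   0.393] 76
0.48 [-0.003  0.336  0.387] 71
0.49 [-0.004  0.068  0.38 ] 66
0.5 [-0.001  0.064  0.371] 102
0.51 [0.087 0.094 0.365] 60
0.52 [0.077 0.084 0.322] 38
0.53 [0.02  0.024 0.029] 21
0.54 [0.019 0.024 0.028] 43
0.55 [0.017 0.022 0.027] 41
0.56 [0.018 0.022 0.028] 47
0.57 [0.018 0.024 0.029] 48
0.58 [0.015 0.022 0.029] 42
0.59 [0.016 0.023 0.027] 45
0.6 [0.016 0.022 0.029] 46
0.61 [0.018 0.022 0.026] 45
0.62 [0.019 0.026 0.107] 75
0.63 [0.019 0.1   0.109] 98
0.64 [0.1   0.105 0.109] 48
0.65 [0.1   0.105 0.111] 49
0.66 [0.098 0.104 0.111] 48
0.67 [0.1   0.104 0.11 ] 48
0.68 [0.1   0.107 0.155] 76
0.69 [0.105 0.15  0.159] 88
v cab [-0.44314626 -0.07543077] u [0.62004649 0.87383714]
```

View pics/t2.png

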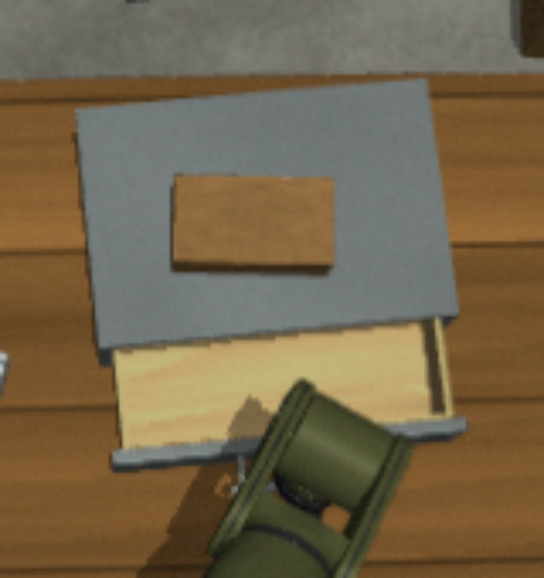

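The picture shows the drawer pulled about halfway, with its floor visible at (270,390) and the panel's front at (290,445). I'll pull another 65 mm.

>>> {"op": "carry_out", "data": {"series": [{"claw": -1, "offset": [0, -0.09, 0], "turn": [0, 0, 0]}, {"claw": -1, "offset": [0, -0.18, 0], "turn": [0, 0, 0]}, {"claw": -1, "offset": [0, -0.27, 0], "turn": [0, 0, 0]}, {"claw": -1, "offset": [0, -0.36, 0], "turn": [0, 0, 0]}, {"claw": -1, "offset": [0, -0.43, 0], "turn": [0, 0, 0]}, {"claw": -1, "offset": [0, -0.43, 0], "turn": [0, 0, 0]}, {"claw": -0.29, "offset": [0, -0.43, 0], "turn": [0, 0, 0]}, {"claw": -0.29, "offset": [0, -0.43, 0], "turn": [0, 0, 0]}]}}

```text
time: 9.4
eef_pos: [0.4198, -0.2301, 0.047]
orientation: [-3.138, -0.001, 1.65]
wrist_force: [-5.2, -2.1, 3.6]
width: 0.0301
finger_force: 2.7
```

>>> {"op": "carry_out", "data": {"series": [{"claw": -0.29, "offset": [0, 0, 0], "turn": [0, 0, 0]}, {"claw": -0.29, "offset": [0, 0, -0.25], "turn": [0, 0, 0]}, {"claw": -0.29, "offset": [0, 0, -0.5], "turn": [0, 0, 0]}, {"claw": 1, "offset": [0, 0, -0.75], "turn": [0, 0, 0]}, {"claw": 1, "offset": [0, 0, -1], "turn": [0, 0, 0]}, {"claw": 1, "offset": [0, 0, -1], "turn": [0, 0, 0]}, {"claw": 1, "offset": [0, 0, -1], "turn": [0, 0, 0]}, {"claw": 1, "offset": [0, 0, -1], "turn": [0, 0, 0]}]}}

```text
time: 10.4
eef_pos: [0.4205, -0.2296, 0.1956]
orientation: [-3.139, -0.003, 1.65]
wrist_force: [1.1, 1.0, 0.0]
width: 0.0859
finger_force: 0.0
```

```bash
cat >> h.py <<'E'
def blocks(p=None):
    p=p or get_image("top"); W=cloud(p); out=[]
    ca=cv2.inRange(p["img"],(140,140,120),(255,255,255))>0
    for m in spotter.masks_of(p,"block0"):
        if m["confidence"]<.2: continue
        col=np.median(p["img"][m["pixels"]],0)
        if col[2]<.7*col[0]: continue
        l,t,w,h=[int(v) for v in m["rect"]]; B=np.zeros((420,560),bool);B[t-3:t+h+4,l-3:l+w+4]=1
        zt=np.nanpercentile(W[m["pixels"]][:,2],50)
        r=rect(W,zt-.008,zt+.01,B); print("blk",round(m["confidence"],2),r[0].round(4),np.round(r[1],0),round(r[2],1),"ztop",round(zt,3)); out.append(r)
    return out
E
python3 - <<'E'
from h import *
st(); p=get_image("top"); blocks(p); W=cloud(p)
a=np.radians(4.4);u=W[...,:2]@np.array([np.cos(a),np.sin(a)]);v=W[...,:2]@np.array([-np.sin(a),np.cos(a)])
B=np.zeros((420,560),bool);B[85:240,265:400]=1
k=B&(abs(W[...,2]-.022)<.007)&(u>.43)&(u<.64)&(v<-.08)&(v>-.44); print("floor u,v",np.percentile(u[k],[.5,2,98,99.5]),np.percentile(v[k],[.5,2,98,99.5]))
k=B&(abs(W[...,2]-.093)<.006)&(u>.40)&(u<.55)&(v<-.06)&(v>-.46); print("panel",np.percentile(u[k],[1,50,99]),np.percentile(v[k],[1,99]))
plan([.434,.137,.15],-.6)
E
```

```text
10.4 [ 0.4205 -0.2296  0.1956] [-1.7983e+02 -1.5000e-01  9.4530e+01] w 0.0859 F [1.1 1.  0. ] 0.0 q [-0.61 -0.24  2.06  0.    1.33 -0.69]
blk 0.75 [0.3971 0.1096] [88. 39.] -1.0 ztop 0.045
blk 0.64 [0.4233 0.2489] [90. 41.] -16.0 ztop 0.044
blk 0.62 [0.5939 0.1009] [93. 41.] -14.8 ztop 0.044
blk 0.59 [0.575  0.2543] [91. 42.] -10.5 ztop 0.045
floor u,v [0.4678782  0.47173305 0.63089554 0.63412524] [-0.42232161 -0.4172054  -0.10169737 -0.09730883]
panel [0.44116528 0.4491898  0.50197471] [-0.43761102 -0.08279428]
CALL [0.81, 0.094, 0.104] [-0.001, 0.0, 0.277]
CALL [0.738, -0.346, 0.104] [-0.001, 0.0, 0.277]
CALL [0.446, -0.682, 0.103] [-0.001, 0.0, 0.277]
```

Drawer is open at least 0.155 m (0.125 m pulled from an ajar start of at least 0.03 m). One block was knocked to (0.397, 0.110) meanwhile. Next I plan its pick and its place.

```bash
cat >> h.py <<'E'
SL=[(.5457,-.3266),(.5402,-.2548),(.5346,-.1830),(.5291,-.1112)]
def cycle(b,yaw,slot):
    s=plan([*b,.15],yaw); print("descend"); s=plan([*b,.014],yaw,s)
    print("lift"); s=plan([*b,.15],yaw,s); print("transfer"); s=plan([*SL[slot],.15],4.4,s); print("lower"); s=plan([*SL[slot],.037],4.4,s)
E
python3 -c "
from h import *
cycle((.397,.110),-1,0)"
```

```text
CALL [0.757, 0.007, 0.104] [-0.001, 0.0, 0.278]
CALL [0.647, -0.393, 0.104] [-0.001, 0.0, 0.278]
CALL [0.342, -0.675, 0.103] [-0.001, 0.0, 0.278]
descend
CALL [0.0, -0.0, 0.907] [0.0, 0.0, 0.0]
lift
CALL [-0.0, 0.0, -0.907] [0.0, 0.0, 0.0]
transfer
CALL [0.347, 0.964, 0.0] [-0.0, 0.0, -0.016]
CALL [0.317, 0.975, 0.0] [-0.0, 0.0, -0.016]
CALL [0.286, 0.984, 0.0] [-0.0, 0.0, -0.016]
lower
CALL [0.0, -0.0, 0.753] [0.0, 0.0, 0.0]
```

>>> {"op": "carry_out", "data": {"series": [{"claw": 0.41, "offset": [0.15, 0, 0.02], "turn": [0, 0, 0.056]}, {"claw": 0.41, "offset": [0.3, 0, 0.04], "turn": [0, 0, 0.111]}, {"claw": 0.41, "offset": [0.45, 0, 0.06], "turn": [0, 0, 0.167]}, {"claw": 0.41, "offset": [0.6, 0.01, 0.08], "turn": [0, 0, 0.222]}, {"claw": 0.41, "offset": [0.757, 0.007, 0.104], "turn": [0, 0, 0.278]}, {"claw": 0.41, "offset": [0.757, 0.007, 0.104], "turn": [0, 0, 0.278]}, {"claw": 0.41, "offset": [0.757, 0.007, 0.104], "turn": [0, 0, 0.278]}, {"claw": 0.41, "offset": [0.757, 0.007, 0.104], "turn": [0, 0, 0.278]}]}}

```text
time: 11.5
eef_pos: [0.4136, -0.1176, 0.1823]
orientation: [3.142, 0.0, 1.094]
wrist_force: [0.8, -0.5, 0.4]
width: 0.0604
finger_force: 0.0
```

>>> {"op": "carry_out", "data": {"series": [{"claw": 0.41, "offset": [0.13, -0.08, 0.02], "turn": [0, 0, 0.056]}, {"claw": 0.41, "offset": [0.26, -0.16, 0.04], "turn": [0, 0, 0.111]}, {"claw": 0.41, "offset": [0.39, -0.24, 0.06], "turn": [0, 0, 0.167]}, {"claw": 0.41, "offset": [0.52, -0.31, 0.08], "turn": [0, 0, 0.222]}, {"claw": 0.41, "offset": [0.647, -0.393, 0.104], "turn": [0, 0, 0.278]}, {"claw": 0.41, "offset": [0.647, -0.393, 0.104], "turn": [0, 0, 0.278]}, {"claw": 0.41, "offset": [0.647, -0.393, 0.104], "turn": [0, 0, 0.278]}, {"claw": 0.41, "offset": [0.647, -0.393, 0.104], "turn": [0, 0, 0.278]}]}}

```text
time: 12.5
eef_pos: [0.406, -0.0045, 0.1669]
orientation: [3.141, -0.0, 0.537]
wrist_force: [0.1, -0.4, 0.5]
width: 0.0603
finger_force: 0.0
```

>>> {"op": "carry_out", "data": {"series": [{"claw": 0.41, "offset": [0.07, -0.13, 0.02], "turn": [0, 0, 0.056]}, {"claw": 0.41, "offset": [0.14, -0.27, 0.04], "turn": [0, 0, 0.111]}, {"claw": 0.41, "offset": [0.21, -0.4, 0.06], "turn": [0, 0, 0.167]}, {"claw": 0.41, "offset": [0.27, -0.54, 0.08], "turn": [0, 0, 0.222]}, {"claw": 0.41, "offset": [0.342, -0.675, 0.103], "turn": [0, 0, 0.278]}, {"claw": 0.41, "offset": [0.342, -0.675, 0.103], "turn": [0, 0, 0.278]}, {"claw": 0.41, "offset": [0.342, -0.675, 0.103], "turn": [0, 0, 0.278]}, {"claw": 0.41, "offset": [0.342, -0.675, 0.103], "turn": [0, 0, 0.278]}]}}

```text
time: 13.5
eef_pos: [0.3982, 0.1088, 0.1514]
orientation: [3.141, -0.0, -0.019]
wrist_force: [0.0, 0.3, -0.4]
width: 0.0602
finger_force: 0.0
```

```bash
cat >> h.py <<'E'
def wb():
    """silver block below the gripper, wrist view"""
    p=get_image("wrist"); W=cloud(p); e=sensors.state()["eef_pos"]; g=p["img"].astype(int)
    ok=(abs(W[...,2]-.045)<.006)&(np.hypot(W[...,0]-e[0],W[...,1]-e[1])<.09)
    r=rect(W,-1,1,ok); print("wrist blk",r[0].round(4),np.round(r[1],0),round(r[2],1),r[3],np.median(g[ok],0)); return p
E
python3 - <<'E'
from h import *
st(); p=wb(); save(p,"w3",s=.7)
E
```

```text
13.5 [0.3982 0.1088 0.1514] [ 1.7999e+02 -2.0000e-02 -1.0600e+00] w 0.0602 F [ 0.   0.3 -0.4] 0.0 q [ 0.14 -0.38  2.24 -0.    1.28  1.73]
wrist blk [0.3978 0.1091] [91. 40.] -2.0 6170 [179. 173. 165.]
```

View pics/w3.png

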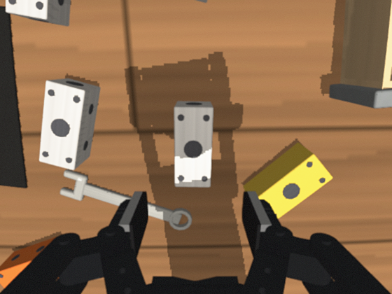

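The wrist view shows the silver block centred between the fingers at (193,145). The wrench ring at (178,220) and the yellow block at (290,190) are clear of them.

>>> {"op": "carry_out", "data": {"series": [{"claw": 0.41, "offset": [0, 0, 0.2], "turn": [0, 0, 0]}, {"claw": 0.41, "offset": [0, 0, 0.4], "turn": [0, 0, 0]}, {"claw": 0.41, "offset": [0, 0, 0.6], "turn": [0, 0, 0]}, {"claw": 0.41, "offset": [0, 0, 0.8], "turn": [0, 0, 0]}, {"claw": 0.41, "offset": [0, 0, 0.91], "turn": [0, 0, 0]}, {"claw": 0.41, "offset": [0, 0, 0.91], "turn": [0, 0, 0]}, {"claw": -0.2, "offset": [0, 0, 0.91], "turn": [0, 0, 0]}, {"claw": -0.2, "offset": [0, 0, 0.91], "turn": [0, 0, 0]}], "force": 40}}

```text
time: 14.55
eef_pos: [0.3991, 0.1098, 0.0161]
orientation: [-3.141, -0.003, -0.019]
wrist_force: [-0.3, 0.0, 1.6]
width: 0.0394
finger_force: 42.5
```

>>> {"op": "carry_out", "data": {"series": [{"claw": -0.2, "offset": [0, 0, 0], "turn": [0, 0, 0]}, {"claw": -0.2, "offset": [0, 0, -0.18], "turn": [0, 0, 0]}, {"claw": -0.2, "offset": [0, 0, -0.36], "turn": [0, 0, 0]}, {"claw": -0.2, "offset": [0, 0, -0.55], "turn": [0, 0, 0]}, {"claw": -0.2, "offset": [0, 0, -0.73], "turn": [0, 0, 0]}, {"claw": -0.2, "offset": [0, 0, -0.91], "turn": [0, 0, 0]}, {"claw": -0.2, "offset": [0, 0, -0.91], "turn": [0, 0, 0]}, {"claw": -0.2, "offset": [0, 0, -0.91], "turn": [0, 0, 0]}]}}

```text
time: 15.55
eef_pos: [0.3967, 0.1093, 0.1493]
orientation: [3.141, 0.003, -0.018]
wrist_force: [0.3, 0.0, -5.5]
width: 0.0392
finger_force: 42.3
```

>>> {"op": "carry_out", "data": {"series": [{"claw": -0.2, "offset": [0.06, 0.16, 0], "turn": [0, 0, -0.003]}, {"claw": -0.2, "offset": [0.12, 0.32, 0], "turn": [0, 0, -0.005]}, {"claw": -0.2, "offset": [0.17, 0.48, 0], "turn": [0, 0, -0.008]}, {"claw": -0.2, "offset": [0.23, 0.64, 0], "turn": [0, 0, -0.011]}, {"claw": -0.2, "offset": [0.29, 0.8, 0], "turn": [0, 0, -0.013]}, {"claw": -0.2, "offset": [0.347, 0.964, 0], "turn": [0, 0, -0.016]}, {"claw": -0.2, "offset": [0.347, 0.964, 0], "turn": [0, 0, -0.016]}, {"claw": -0.2, "offset": [0.347, 0.964, 0], "turn": [0, 0, -0.016]}]}}

```text
time: 16.55
eef_pos: [0.4461, -0.0356, 0.1494]
orientation: [-3.141, 0.003, 0.013]
wrist_force: [0.5, 0.3, -5.8]
width: 0.0393
finger_force: 42.6
```

>>> {"op": "carry_out", "data": {"series": [{"claw": -0.2, "offset": [0.05, 0.16, 0], "turn": [0, 0, -0.003]}, {"claw": -0.2, "offset": [0.1, 0.32, 0], "turn": [0, 0, -0.005]}, {"claw": -0.2, "offset": [0.16, 0.48, 0], "turn": [0, 0, -0.008]}, {"claw": -0.2, "offset": [0.21, 0.64, 0], "turn": [0, 0, -0.011]}, {"claw": -0.2, "offset": [0.26, 0.8, 0], "turn": [0, 0, -0.013]}, {"claw": -0.2, "offset": [0.317, 0.975, 0], "turn": [0, 0, -0.016]}, {"claw": -0.2, "offset": [0.317, 0.975, 0], "turn": [0, 0, -0.016]}, {"claw": -0.2, "offset": [0.317, 0.975, 0], "turn": [0, 0, -0.016]}]}}

```text
time: 17.55
eef_pos: [0.4963, -0.1805, 0.1504]
orientation: [-3.14, 0.001, 0.046]
wrist_force: [0.2, 0.7, -5.2]
width: 0.0395
finger_force: 42.9
```

>>> {"op": "carry_out", "data": {"series": [{"claw": -0.2, "offset": [0.05, 0.16, 0], "turn": [0, 0, -0.003]}, {"claw": -0.2, "offset": [0.1, 0.32, 0], "turn": [0, 0, -0.005]}, {"claw": -0.2, "offset": [0.15, 0.48, 0], "turn": [0, 0, -0.008]}, {"claw": -0.2, "offset": [0.2, 0.64, 0], "turn": [0, 0, -0.011]}, {"claw": -0.2, "offset": [0.24, 0.8, 0], "turn": [0, 0, -0.013]}, {"claw": -0.2, "offset": [0.286, 0.98, 0], "turn": [0, 0, -0.016]}, {"claw": -0.2, "offset": [0.286, 0.98, 0], "turn": [0, 0, -0.016]}, {"claw": -0.2, "offset": [0.286, 0.98, 0], "turn": [0, 0, -0.016]}]}}

```text
time: 18.55
eef_pos: [0.5462, -0.3251, 0.1506]
orientation: [-3.14, 0.001, 0.079]
wrist_force: [0.1, 0.4, -4.8]
width: 0.0396
finger_force: 43.0
```

```bash
python3 - <<'E'
from h import *
st(); p=get_image("wrist"); save(p,"w4",s=.7); W=cloud(p)
a=np.radians(4.4);u=W[...,:2]@np.array([np.cos(a),np.sin(a)]);v=W[...,:2]@np.array([-np.sin(a),np.cos(a)])
k=(abs(W[...,2]-.022)<.005); print(np.percentile(u[k],[1,99]),np.percentile(v[k],[1,99]))
k=(abs(W[...,2]-.093)<.005)&(u<.5); print("panel",k.sum(),np.percentile(u[k],[2,50,98]) if k.any() else 0)
plan([*SL[0],.039],4.4)
E
```

```text
18.55 [ 0.5462 -0.3251  0.1506] [-1.7992e+02  6.0000e-02  4.5000e+00] w 0.0396 F [ 0.1  0.4 -4.8] 43.0 q [-0.62  0.15  1.76  0.    1.23  0.87]
[0.45878349 0.62648944] [-0.56043629 -0.13826651]
panel 3045 [0.44262195 0.45261881 0.45739513]
CALL [-0.003, 0.011, 0.745] [-0.001, 0.0, 0.001]
```

View pics/w4.png

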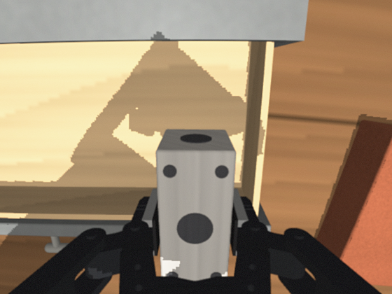

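The drawer floor lies below, between the panel at (40,225) and the cabinet face at (150,40), with the right wall at (258,140). The block is clear of all three, so I lower it.

>>> {"op": "carry_out", "data": {"series": [{"claw": -0.2, "offset": [0, 0.01, 0.16], "turn": [0, 0, 0]}, {"claw": -0.2, "offset": [0, 0.01, 0.32], "turn": [0, 0, 0]}, {"claw": -0.2, "offset": [0, 0.01, 0.48], "turn": [0, 0, 0]}, {"claw": -0.2, "offset": [0, 0.01, 0.64], "turn": [0, 0, 0]}, {"claw": -0.2, "offset": [0, 0.01, 0.745], "turn": [0, 0, 0]}, {"claw": -0.2, "offset": [0, 0.01, 0.745], "turn": [0, 0, 0]}, {"claw": 0.18, "offset": [0, 0.01, 0.745], "turn": [0, 0, 0]}, {"claw": 0.18, "offset": [0, 0.01, 0.745], "turn": [0, 0, 0]}]}}

```text
time: 19.6
eef_pos: [0.5477, -0.3286, 0.0413]
orientation: [3.14, -0.003, 0.078]
wrist_force: [-1.3, 0.5, -0.5]
width: 0.0506
finger_force: 0.0
```

>>> {"op": "carry_out", "data": {"series": [{"claw": 0.18, "offset": [0, 0, -0.16], "turn": [0, 0, 0]}, {"claw": 0.18, "offset": [0, 0, -0.32], "turn": [0, 0, 0]}, {"claw": 0.18, "offset": [0, 0, -0.48], "turn": [0, 0, 0]}, {"claw": 0.18, "offset": [0, 0, -0.64], "turn": [0, 0, 0]}, {"claw": 0.18, "offset": [0, 0, -0.8], "turn": [0, 0, 0]}, {"claw": 0.41, "offset": [0, -0.1, -0.8], "turn": [0, 0, 0]}, {"claw": 0.41, "offset": [0, -0.3, -0.8], "turn": [0, 0, 0]}, {"claw": 0.41, "offset": [0, -0.5, -0.8], "turn": [0, 0, 0]}]}}

```text
time: 20.6
eef_pos: [0.54, -0.2514, 0.1583]
orientation: [-3.14, 0.001, 0.078]
wrist_force: [0.1, 0.7, 1.0]
width: 0.0601
finger_force: 0.0
```

```bash
python3 - <<'E'
from h import *
st(); p=get_image("top"); blocks(p); W=cloud(p)
a=np.radians(4.4)
cycle((.594,.101),-14.8,1)
E
```

```text
20.6 [ 0.54   -0.2514  0.1583] [-1.7994e+02  6.0000e-02  4.4400e+00] w 0.0601 F [0.1 0.7 1. ] 0.0 q [-0.53  0.06  1.84  0.    1.24  0.97]
blk 0.83 [0.4234 0.2491] [91. 42.] -15.1 ztop 0.045
blk 0.81 [0.5747 0.2545] [91. 42.] -10.6 ztop 0.045
blk 0.7 [0.5939 0.1012] [91. 41.] -15.5 ztop 0.045
blk 0.68 [0.5801 0.5274] [199.  43.] 7.6 ztop 0.018
blk 0.39 [ 0.5247 -0.3193] [44. 23.] -23.0 ztop 0.067
CALL [0.183, -0.767, 0.019] [-0.0, 0.0, 0.056]
CALL [0.095, -0.783, 0.019] [-0.0, 0.0, 0.056]
CALL [0.006, -0.789, 0.018] [-0.0, 0.0, 0.056]
descend
CALL [0.0, -0.0, 0.907] [0.0, 0.0, 0.0]
lift
CALL [0.0, 0.0, -0.907] [0.0, 0.0, 0.0]
transfer
CALL [0.086, 0.795, 0.0] [0.0, 0.0, -0.056]
CALL [-0.003, 0.8, 0.0] [0.0, 0.0, -0.056]
CALL [-0.092, 0.794, 0.0] [0.0, 0.0, -0.056]
lower
CALL [0.0, -0.0, 0.753] [0.0, 0.0, 0.0]
```

>>> {"op": "carry_out", "data": {"series": [{"claw": 0.41, "offset": [0.04, -0.15, 0], "turn": [0, 0, 0.011]}, {"claw": 0.41, "offset": [0.07, -0.3, 0.01], "turn": [0, 0, 0.022]}, {"claw": 0.41, "offset": [0.11, -0.46, 0.01], "turn": [0, 0, 0.034]}, {"claw": 0.41, "offset": [0.15, -0.61, 0.015], "turn": [0, 0, 0.045]}, {"claw": 0.41, "offset": [0.183, -0.767, 0.019], "turn": [0, 0, 0.056]}, {"claw": 0.41, "offset": [0.183, -0.767, 0.019], "turn": [0, 0, 0.056]}, {"claw": 0.41, "offset": [0.183, -0.767, 0.019], "turn": [0, 0, 0.056]}, {"claw": 0.41, "offset": [0.183, -0.767, 0.019], "turn": [0, 0, 0.056]}]}}

```text
time: 21.7
eef_pos: [0.5591, -0.1371, 0.1565]
orientation: [3.141, 0.0, -0.035]
wrist_force: [0.1, -0.2, -1.0]
width: 0.06
finger_force: 0.0
```

>>> {"op": "carry_out", "data": {"series": [{"claw": 0.41, "offset": [0.02, -0.15, 0], "turn": [0, 0, 0.011]}, {"claw": 0.41, "offset": [0.04, -0.31, 0.01], "turn": [0, 0, 0.022]}, {"claw": 0.41, "offset": [0.06, -0.47, 0.01], "turn": [0, 0, 0.034]}, {"claw": 0.41, "offset": [0.08, -0.63, 0.015], "turn": [0, 0, 0.045]}, {"claw": 0.41, "offset": [0.095, -0.783, 0.019], "turn": [0, 0, 0.056]}, {"claw": 0.41, "offset": [0.095, -0.783, 0.019], "turn": [0, 0, 0.056]}, {"claw": 0.41, "offset": [0.095, -0.783, 0.019], "turn": [0, 0, 0.056]}, {"claw": 0.41, "offset": [0.095, -0.783, 0.019], "turn": [0, 0, 0.056]}]}}

```text
time: 22.7
eef_pos: [0.5774, -0.0204, 0.1538]
orientation: [3.141, -0.0, -0.147]
wrist_force: [0.1, -0.2, -0.0]
width: 0.0602
finger_force: 0.0
```

>>> {"op": "carry_out", "data": {"series": [{"claw": 0.41, "offset": [0, -0.15, 0], "turn": [0, 0, 0.011]}, {"claw": 0.41, "offset": [0, -0.31, 0.01], "turn": [0, 0, 0.022]}, {"claw": 0.41, "offset": [0, -0.47, 0.01], "turn": [0, 0, 0.034]}, {"claw": 0.41, "offset": [0, -0.63, 0.015], "turn": [0, 0, 0.045]}, {"claw": 0.41, "offset": [0.006, -0.789, 0.018], "turn": [0, 0, 0.056]}, {"claw": 0.41, "offset": [0.006, -0.789, 0.018], "turn": [0, 0, 0.056]}, {"claw": 0.41, "offset": [0.006, -0.789, 0.018], "turn": [0, 0, 0.056]}, {"claw": 0.41, "offset": [0.006, -0.789, 0.018], "turn": [0, 0, 0.056]}]}}

```text
time: 23.7
eef_pos: [0.5955, 0.0965, 0.1511]
orientation: [3.141, 0.0, -0.259]
wrist_force: [0.1, -0.2, 0.7]
width: 0.0601
finger_force: 0.0
```

```bash
python3 - <<'E'
from h import *
st(); wb(); plan([.594,.101,.015],-14.8)
E
```

```text
23.7 [0.5955 0.0965 0.1511] [179.99   0.   -14.85] w 0.0601 F [ 0.1 -0.2  0.7] 0.0 q [ 0.07  0.08  1.83 -0.    1.23  1.9 ]
wrist blk [0.5944 0.0999] [90. 40.] -14.9 6149 [179. 174. 166.]
CALL [-0.017, -0.026, 0.907] [0.0, -0.0, -0.0]
```

>>> {"op": "carry_out", "data": {"series": [{"claw": 0.41, "offset": [-0.01, -0.02, 0.2], "turn": [0, 0, 0]}, {"claw": 0.41, "offset": [-0.01, -0.02, 0.4], "turn": [0, 0, 0]}, {"claw": 0.41, "offset": [-0.01, -0.02, 0.6], "turn": [0, 0, 0]}, {"claw": 0.41, "offset": [-0.01, -0.02, 0.8], "turn": [0, 0, 0]}, {"claw": 0.41, "offset": [-0.01, -0.02, 0.91], "turn": [0, 0, 0]}, {"claw": 0.41, "offset": [-0.01, -0.02, 0.91], "turn": [0, 0, 0]}, {"claw": -0.2, "offset": [-0.01, -0.02, 0.91], "turn": [0, 0, 0]}, {"claw": -0.2, "offset": [-0.01, -0.02, 0.91], "turn": [0, 0, 0]}], "force": 40}}

```text
time: 24.75
eef_pos: [0.5962, 0.101, 0.0163]
orientation: [-3.14, -0.003, -0.258]
wrist_force: [0.2, 1.0, 1.5]
width: 0.0395
finger_force: 42.6
```

>>> {"op": "carry_out", "data": {"series": [{"claw": -0.2, "offset": [0, 0, 0], "turn": [0, 0, 0]}, {"claw": -0.2, "offset": [0, 0, -0.18], "turn": [0, 0, 0]}, {"claw": -0.2, "offset": [0, 0, -0.36], "turn": [0, 0, 0]}, {"claw": -0.2, "offset": [0, 0, -0.55], "turn": [0, 0, 0]}, {"claw": -0.2, "offset": [0, 0, -0.73], "turn": [0, 0, 0]}, {"claw": -0.2, "offset": [0, 0, -0.91], "turn": [0, 0, 0]}, {"claw": -0.2, "offset": [0, 0, -0.91], "turn": [0, 0, 0]}, {"claw": -0.2, "offset": [0, 0, -0.91], "turn": [0, 0, 0]}]}}

```text
time: 25.75
eef_pos: [0.5935, 0.1007, 0.1489]
orientation: [3.14, 0.003, -0.258]
wrist_force: [-1.3, 0.7, -6.2]
width: 0.0394
finger_force: 42.2
```

>>> {"op": "carry_out", "data": {"series": [{"claw": -0.2, "offset": [0.01, 0.13, 0], "turn": [0, 0, -0.009]}, {"claw": -0.2, "offset": [0.03, 0.26, 0], "turn": [0, 0, -0.018]}, {"claw": -0.2, "offset": [0.04, 0.4, 0], "turn": [0, 0, -0.028]}, {"claw": -0.2, "offset": [0.06, 0.53, 0], "turn": [0, 0, -0.037]}, {"claw": -0.2, "offset": [0.07, 0.66, 0], "turn": [0, 0, -0.047]}, {"claw": -0.2, "offset": [0.086, 0.795, 0], "turn": [0, 0, -0.056]}, {"claw": -0.2, "offset": [0.086, 0.795, 0], "turn": [0, 0, -0.056]}, {"claw": -0.2, "offset": [0.086, 0.795, 0], "turn": [0, 0, -0.056]}]}}

```text
time: 26.75
eef_pos: [0.576, -0.0174, 0.1494]
orientation: [-3.141, 0.003, -0.147]
wrist_force: [0.7, 0.4, -4.7]
width: 0.0391
finger_force: 42.3
```

>>> {"op": "carry_out", "data": {"series": [{"claw": -0.2, "offset": [0, 0.13, 0], "turn": [0, 0, -0.009]}, {"claw": -0.2, "offset": [0, 0.26, 0], "turn": [0, 0, -0.018]}, {"claw": -0.2, "offset": [0, 0.4, 0], "turn": [0, 0, -0.028]}, {"claw": -0.2, "offset": [0, 0.53, 0], "turn": [0, 0, -0.037]}, {"claw": -0.2, "offset": [0, 0.66, 0], "turn": [0, 0, -0.047]}, {"claw": -0.2, "offset": [0, 0.8, 0], "turn": [0, 0, -0.056]}, {"claw": -0.2, "offset": [0, 0.8, 0], "turn": [0, 0, -0.056]}, {"claw": -0.2, "offset": [0, 0.8, 0], "turn": [0, 0, -0.056]}]}}

```text
time: 27.75
eef_pos: [0.5594, -0.1356, 0.1506]
orientation: [-3.141, 0.001, -0.034]
wrist_force: [-1.3, 0.8, -4.8]
width: 0.0395
finger_force: 42.5
```

>>> {"op": "carry_out", "data": {"series": [{"claw": -0.2, "offset": [-0.01, 0.13, 0], "turn": [0, 0, -0.009]}, {"claw": -0.2, "offset": [-0.03, 0.26, 0], "turn": [0, 0, -0.018]}, {"claw": -0.2, "offset": [-0.04, 0.4, 0], "turn": [0, 0, -0.028]}, {"claw": -0.2, "offset": [-0.06, 0.53, 0], "turn": [0, 0, -0.037]}, {"claw": -0.2, "offset": [-0.07, 0.66, 0], "turn": [0, 0, -0.047]}, {"claw": -0.2, "offset": [-0.09, 0.794, 0], "turn": [0, 0, -0.056]}, {"claw": -0.2, "offset": [-0.09, 0.794, 0], "turn": [0, 0, -0.056]}, {"claw": -0.2, "offset": [-0.09, 0.794, 0], "turn": [0, 0, -0.056]}]}}

```text
time: 28.75
eef_pos: [0.542, -0.254, 0.1508]
orientation: [-3.141, 0.0, 0.078]
wrist_force: [-0.0, -0.3, -5.2]
width: 0.0396
finger_force: 42.5
```

```bash
python3 - <<'E'
from h import *
st(); plan([*SL[1],.039],4.4)
p=get_image("wrist"); W=cloud(p); k=(abs(W[...,2]-.067)<.005)&(W[...,1]<-.28); print(rect(W,-1,1,k))
E
```

```text
28.75 [ 0.542  -0.254   0.1508] [-1.7995e+02  1.0000e-02  4.4800e+00] w 0.0396 F [-0.  -0.3 -5.2] 42.5 q [-0.53  0.08  1.84  0.    1.23  0.96]
CALL [-0.012, 0.005, 0.745] [-0.0, 0.0, 0.001]
(array([ 0.56925336, -0.35357666]), (166.53041076660156, 93.60223388671875), 3.225588798522949, np.int64(9927))
```

Spacing is as planned, so I lower and release, then lift towards the bench.

>>> {"op": "carry_out", "data": {"series": [{"claw": -0.2, "offset": [-0.01, 0.01, 0.16], "turn": [0, 0, 0]}, {"claw": -0.2, "offset": [-0.01, 0.01, 0.32], "turn": [0, 0, 0]}, {"claw": -0.2, "offset": [-0.01, 0.01, 0.48], "turn": [0, 0, 0]}, {"claw": -0.2, "offset": [-0.01, 0.01, 0.64], "turn": [0, 0, 0]}, {"claw": -0.2, "offset": [-0.01, 0.01, 0.745], "turn": [0, 0, 0]}, {"claw": -0.2, "offset": [-0.01, 0.01, 0.745], "turn": [0, 0, 0]}, {"claw": 0.18, "offset": [-0.01, 0.01, 0.745], "turn": [0, 0, 0]}, {"claw": 0.18, "offset": [-0.01, 0.01, 0.745], "turn": [0, 0, 0]}]}}

```text
time: 29.8
eef_pos: [0.5418, -0.2573, 0.0411]
orientation: [3.14, -0.003, 0.078]
wrist_force: [-0.4, 0.4, 0.8]
width: 0.0503
finger_force: 0.0
```

>>> {"op": "carry_out", "data": {"series": [{"claw": 0.18, "offset": [0, 0, -0.16], "turn": [0, 0, 0]}, {"claw": 0.18, "offset": [0, 0, -0.32], "turn": [0, 0, 0]}, {"claw": 0.18, "offset": [0, 0, -0.48], "turn": [0, 0, 0]}, {"claw": 0.18, "offset": [0, 0, -0.64], "turn": [0, 0, 0]}, {"claw": 0.18, "offset": [0, 0, -0.8], "turn": [0, 0, 0]}, {"claw": 0.41, "offset": [0, -0.1, -0.8], "turn": [0, 0, 0]}, {"claw": 0.41, "offset": [0, -0.4, -0.8], "turn": [0, 0, 0]}, {"claw": 0.41, "offset": [0, -0.8, -0.8], "turn": [0, 0, 0]}]}}

```text
time: 30.8
eef_pos: [0.5304, -0.1356, 0.1584]
orientation: [-3.141, 0.001, 0.076]
wrist_force: [-0.7, 1.3, -0.2]
width: 0.0602
finger_force: 0.0
```

```bash
python3 - <<'E'
from h import *
st(); b=blocks(); cycle((.575,.2545),-10.6,2)
E
```

```text
30.8 [ 0.5304 -0.1356  0.1584] [-1.7996e+02  3.0000e-02  4.3300e+00] w 0.0602 F [-0.7  1.3 -0.2] 0.0 q [-0.35 -0.04  1.95  0.    1.24  1.15]
blk 0.76 [ 0.5389 -0.3295] [104.  41.] 3.7 ztop 0.067
blk 0.57 [0.5755 0.2546] [90. 43.] -11.5 ztop 0.044
blk 0.55 [0.4237 0.2502] [90. 41.] -16.9 ztop 0.045
blk 0.53 [ 0.5389 -0.2578] [90. 41.] 3.2 ztop 0.067
CALL [0.171, -0.847, 0.019] [-0.0, 0.0, 0.045]
CALL [0.095, -0.859, 0.019] [-0.0, 0.0, 0.045]
CALL [0.018, -0.864, 0.018] [-0.0, 0.0, 0.045]
descend
CALL [0.0, -0.0, 0.907] [0.0, 0.0, 0.0]
lift
CALL [0.0, 0.0, -0.907] [0.0, 0.0, 0.0]
transfer
CALL [0.091, 0.972, 0.0] [0.0, 0.0, -0.044]
CALL [0.006, 0.976, 0.0] [0.0, 0.0, -0.044]
CALL [-0.08, 0.973, 0.0] [0.0, 0.0, -0.044]
lower
CALL [0.0, -0.0, 0.753] [0.0, 0.0, 0.0]
```

>>> {"op": "carry_out", "data": {"series": [{"claw": 0.41, "offset": [0.03, -0.17, 0], "turn": [0, 0, 0.009]}, {"claw": 0.41, "offset": [0.07, -0.34, 0.01], "turn": [0, 0, 0.018]}, {"claw": 0.41, "offset": [0.1, -0.5, 0.01], "turn": [0, 0, 0.027]}, {"claw": 0.41, "offset": [0.14, -0.67, 0.015], "turn": [0, 0, 0.036]}, {"claw": 0.41, "offset": [0.171, -0.847, 0.019], "turn": [0, 0, 0.045]}, {"claw": 0.41, "offset": [0.171, -0.847, 0.019], "turn": [0, 0, 0.045]}, {"claw": 0.41, "offset": [0.171, -0.847, 0.019], "turn": [0, 0, 0.045]}, {"claw": 0.41, "offset": [0.171, -0.847, 0.019], "turn": [0, 0, 0.045]}]}}

```text
time: 31.9
eef_pos: [0.5467, -0.0092, 0.1563]
orientation: [3.141, 0.0, -0.013]
wrist_force: [-0.1, -0.0, 0.2]
width: 0.0603
finger_force: 0.0
```

>>> {"op": "carry_out", "data": {"series": [{"claw": 0.41, "offset": [0.02, -0.17, 0], "turn": [0, 0, 0.009]}, {"claw": 0.41, "offset": [0.04, -0.34, 0.01], "turn": [0, 0, 0.018]}, {"claw": 0.41, "offset": [0.06, -0.51, 0.01], "turn": [0, 0, 0.027]}, {"claw": 0.41, "offset": [0.08, -0.68, 0.015], "turn": [0, 0, 0.036]}, {"claw": 0.41, "offset": [0.095, -0.859, 0.019], "turn": [0, 0, 0.045]}, {"claw": 0.41, "offset": [0.095, -0.859, 0.019], "turn": [0, 0, 0.045]}, {"claw": 0.41, "offset": [0.095, -0.859, 0.019], "turn": [0, 0, 0.045]}, {"claw": 0.41, "offset": [0.095, -0.859, 0.019], "turn": [0, 0, 0.045]}]}}

```text
time: 32.9
eef_pos: [0.5627, 0.1193, 0.1536]
orientation: [3.141, -0.0, -0.103]
wrist_force: [-0.8, -0.1, -0.0]
width: 0.0603
finger_force: 0.0
```

>>> {"op": "carry_out", "data": {"series": [{"claw": 0.41, "offset": [0, -0.17, 0], "turn": [0, 0, 0.009]}, {"claw": 0.41, "offset": [0.01, -0.34, 0.01], "turn": [0, 0, 0.018]}, {"claw": 0.41, "offset": [0.01, -0.51, 0.01], "turn": [0, 0, 0.027]}, {"claw": 0.41, "offset": [0.02, -0.68, 0.015], "turn": [0, 0, 0.036]}, {"claw": 0.41, "offset": [0.018, -0.87, 0.018], "turn": [0, 0, 0.045]}, {"claw": 0.41, "offset": [0.018, -0.87, 0.018], "turn": [0, 0, 0.045]}, {"claw": 0.41, "offset": [0.018, -0.87, 0.018], "turn": [0, 0, 0.045]}, {"claw": 0.41, "offset": [0.018, -0.87, 0.018], "turn": [0, 0, 0.045]}]}}

```text
time: 33.9
eef_pos: [0.5787, 0.2487, 0.1509]
orientation: [3.141, 0.0, -0.193]
wrist_force: [0.2, 0.7, -0.3]
width: 0.0601
finger_force: 0.0
```

```bash
python3 - <<'E'
from h import *
st(); wb(); plan([.575,.2545,.015],-10.9)
E
```

```text
33.9 [0.5787 0.2487 0.1509] [179.98   0.   -11.08] w 0.0601 F [ 0.2  0.7 -0.3] 0.0 q [ 0.32  0.14  1.77 -0.    1.23  2.09]
wrist blk [0.5754 0.2524] [90. 40.] -12.2 6120 [245. 242. 236.]
CALL [-0.032, -0.033, 0.906] [0.0, -0.0, -0.002]
```

>>> {"op": "carry_out", "data": {"series": [{"claw": 0.41, "offset": [-0.027, -0.02, 0.2], "turn": [0, 0, 0.01]}, {"claw": 0.41, "offset": [-0.027, -0.02, 0.4], "turn": [0, 0, 0.01]}, {"claw": 0.41, "offset": [-0.027, -0.02, 0.6], "turn": [0, 0, 0.01]}, {"claw": 0.41, "offset": [-0.027, -0.02, 0.8], "turn": [0, 0, 0.01]}, {"claw": 0.41, "offset": [-0.027, -0.02, 0.91], "turn": [0, 0, 0.01]}, {"claw": 0.41, "offset": [-0.027, -0.02, 0.91], "turn": [0, 0, 0.01]}, {"claw": -0.2, "offset": [-0.027, -0.02, 0.91], "turn": [0, 0, 0.01]}, {"claw": -0.2, "offset": [-0.027, -0.02, 0.91], "turn": [0, 0, 0.01]}], "force": 40}}

```text
time: 34.95
eef_pos: [0.5766, 0.2539, 0.0162]
orientation: [-3.14, -0.003, -0.212]
wrist_force: [0.8, -0.2, 1.0]
width: 0.0395
finger_force: 43.1
```

>>> {"op": "carry_out", "data": {"series": [{"claw": -0.2, "offset": [0, 0, 0], "turn": [0, 0, 0]}, {"claw": -0.2, "offset": [0, 0, -0.18], "turn": [0, 0, 0]}, {"claw": -0.2, "offset": [0, 0, -0.36], "turn": [0, 0, 0]}, {"claw": -0.2, "offset": [0, 0, -0.55], "turn": [0, 0, 0]}, {"claw": -0.2, "offset": [0, 0, -0.73], "turn": [0, 0, 0]}, {"claw": -0.2, "offset": [0, 0, -0.91], "turn": [0, 0, 0]}, {"claw": -0.2, "offset": [0, 0, -0.91], "turn": [0, 0, 0]}, {"claw": -0.2, "offset": [0, 0, -0.91], "turn": [0, 0, 0]}]}}

```text
time: 35.95
eef_pos: [0.5741, 0.2532, 0.1488]
orientation: [3.14, 0.003, -0.212]
wrist_force: [-0.5, -0.2, -5.1]
width: 0.0392
finger_force: 42.5
```

```bash
python3 - <<'E'
from h import *
st(); plan([*SL[2],.15],4.4)
E
```

```text
35.95 [0.5741 0.2532 0.1488] [ 1.7991e+02  1.5000e-01 -1.2160e+01] w 0.0392 F [-0.5 -0.2 -5.1] 42.5 q [0.33 0.14 1.77 0.   1.23 2.11]
CALL [0.118, 0.966, -0.001] [0.0, 0.0, -0.048]
CALL [0.025, 0.973, -0.002] [0.0, 0.0, -0.048]
CALL [-0.069, 0.971, -0.002] [0.0, 0.0, -0.048]
```

>>> {"op": "carry_out", "data": {"series": [{"claw": -0.2, "offset": [0.02, 0.16, 0], "turn": [0, 0, -0.008]}, {"claw": -0.2, "offset": [0.04, 0.32, 0], "turn": [0, 0, -0.016]}, {"claw": -0.2, "offset": [0.06, 0.48, 0], "turn": [0, 0, -0.024]}, {"claw": -0.2, "offset": [0.08, 0.64, 0], "turn": [0, 0, -0.032]}, {"claw": -0.2, "offset": [0.1, 0.8, 0], "turn": [0, 0, -0.04]}, {"claw": -0.2, "offset": [0.118, 0.966, 0], "turn": [0, 0, -0.048]}, {"claw": -0.2, "offset": [0.118, 0.966, 0], "turn": [0, 0, -0.048]}, {"claw": -0.2, "offset": [0.118, 0.966, 0], "turn": [0, 0, -0.048]}]}}

```text
time: 36.95
eef_pos: [0.5612, 0.1084, 0.1493]
orientation: [3.142, 0.003, -0.116]
wrist_force: [-0.5, -0.3, -4.0]
width: 0.0392
finger_force: 42.6
```

>>> {"op": "carry_out", "data": {"series": [{"claw": -0.2, "offset": [0, 0.16, 0], "turn": [0, 0, -0.008]}, {"claw": -0.2, "offset": [0.01, 0.32, 0], "turn": [0, 0, -0.016]}, {"claw": -0.2, "offset": [0.01, 0.48, 0], "turn": [0, 0, -0.024]}, {"claw": -0.2, "offset": [0.02, 0.64, 0], "turn": [0, 0, -0.032]}, {"claw": -0.2, "offset": [0.02, 0.8, 0], "turn": [0, 0, -0.04]}, {"claw": -0.2, "offset": [0.025, 0.973, 0], "turn": [0, 0, -0.048]}, {"claw": -0.2, "offset": [0.025, 0.973, 0], "turn": [0, 0, -0.048]}, {"claw": -0.2, "offset": [0.025, 0.973, 0], "turn": [0, 0, -0.048]}]}}

```text
time: 37.95
eef_pos: [0.5488, -0.0364, 0.1505]
orientation: [-3.141, 0.001, -0.02]
wrist_force: [1.0, 0.3, -4.6]
width: 0.0396
finger_force: 42.7
```

>>> {"op": "carry_out", "data": {"series": [{"claw": -0.2, "offset": [-0.01, 0.16, 0], "turn": [0, 0, -0.008]}, {"claw": -0.2, "offset": [-0.02, 0.32, 0], "turn": [0, 0, -0.016]}, {"claw": -0.2, "offset": [-0.03, 0.48, 0], "turn": [0, 0, -0.024]}, {"claw": -0.2, "offset": [-0.05, 0.64, 0], "turn": [0, 0, -0.032]}, {"claw": -0.2, "offset": [-0.06, 0.8, 0], "turn": [0, 0, -0.04]}, {"claw": -0.2, "offset": [-0.07, 0.971, 0], "turn": [0, 0, -0.048]}, {"claw": -0.2, "offset": [-0.07, 0.971, 0], "turn": [0, 0, -0.048]}, {"claw": -0.2, "offset": [-0.07, 0.971, 0], "turn": [0, 0, -0.048]}]}}

```text
time: 38.95
eef_pos: [0.5356, -0.1816, 0.1507]
orientation: [-3.141, 0.0, 0.076]
wrist_force: [-0.2, 0.9, -3.6]
width: 0.0395
finger_force: 42.8
```

```bash
python3 - <<'E'
from h import *
st(); plan([*SL[2],.039],4.4)
E
```

```text
38.95 [ 0.5356 -0.1816  0.1507] [-1.7995e+02  2.0000e-02  4.3800e+00] w 0.0395 F [-0.2  0.9 -3.6] 42.8 q [-0.42  0.    1.92  0.    1.22  1.07]
CALL [-0.007, 0.009, 0.744] [-0.0, 0.0, -0.0]
```

>>> {"op": "carry_out", "data": {"series": [{"claw": -0.2, "offset": [-0.01, 0.01, 0.16], "turn": [0, 0, 0]}, {"claw": -0.2, "offset": [-0.01, 0.01, 0.32], "turn": [0, 0, 0]}, {"claw": -0.2, "offset": [-0.01, 0.01, 0.48], "turn": [0, 0, 0]}, {"claw": -0.2, "offset": [-0.01, 0.01, 0.64], "turn": [0, 0, 0]}, {"claw": -0.2, "offset": [-0.01, 0.01, 0.745], "turn": [0, 0, 0]}, {"claw": -0.2, "offset": [-0.01, 0.01, 0.745], "turn": [0, 0, 0]}, {"claw": 0.18, "offset": [-0.01, 0.01, 0.745], "turn": [0, 0, 0]}, {"claw": 0.18, "offset": [-0.01, 0.01, 0.745], "turn": [0, 0, 0]}]}}

```text
time: 39.95
eef_pos: [0.5352, -0.1846, 0.0406]
orientation: [3.14, -0.002, 0.076]
wrist_force: [-0.4, -0.3, -0.1]
width: 0.0503
finger_force: 0.0
```

>>> {"op": "carry_out", "data": {"series": [{"claw": 0.18, "offset": [0, 0, -0.16], "turn": [0, 0, 0]}, {"claw": 0.18, "offset": [0, 0, -0.32], "turn": [0, 0, 0]}, {"claw": 0.18, "offset": [0, 0, -0.48], "turn": [0, 0, 0]}, {"claw": 0.18, "offset": [0, 0, -0.64], "turn": [0, 0, 0]}, {"claw": 0.18, "offset": [0, 0, -0.8], "turn": [0, 0, 0]}, {"claw": 0.41, "offset": [0, -0.1, -0.8], "turn": [0, 0, 0]}, {"claw": 0.41, "offset": [0, -0.4, -0.8], "turn": [0, 0, 0]}, {"claw": 0.41, "offset": [0, -0.8, -0.8], "turn": [0, 0, 0]}]}}

```text
time: 40.95
eef_pos: [0.5242, -0.0633, 0.1582]
orientation: [-3.141, 0.001, 0.074]
wrist_force: [0.8, -0.4, 0.1]
width: 0.0598
finger_force: 0.0
```

```bash
python3 - <<'E'
from h import *
st(); b=blocks(); plan((.4237,.2502,.15),-16.5)
E
```

```text
40.95 [ 0.5242 -0.0633  0.1582] [-1.7997e+02  4.0000e-02  4.2100e+00] w 0.0598 F [ 0.8 -0.4  0.1] 0.0 q [-0.22 -0.09  1.99  0.    1.24  1.28]
blk 0.92 [ 0.5389 -0.2575] [91. 41.] 5.6 ztop 0.067
blk 0.6 [ 0.5286 -0.1849] [99. 41.] 4.1 ztop 0.068
blk 0.59 [0.4236 0.2498] [90. 42.] -16.6 ztop 0.045
blk 0.57 [ 0.5382 -0.3306] [105.  43.] 4.6 ztop 0.067
CALL [-0.165, -0.704, 0.019] [-0.0, 0.0, 0.062]
CALL [-0.25, -0.678, 0.018] [-0.0, 0.0, 0.062]
CALL [-0.332, -0.643, 0.018] [-0.0, 0.0, 0.062]
```

>>> {"op": "carry_out", "data": {"series": [{"claw": 0.41, "offset": [-0.03, -0.14, 0], "turn": [0, 0, 0.012]}, {"claw": 0.41, "offset": [-0.07, -0.28, 0.01], "turn": [0, 0, 0.025]}, {"claw": 0.41, "offset": [-0.1, -0.42, 0.01], "turn": [0, 0, 0.037]}, {"claw": 0.41, "offset": [-0.13, -0.56, 0.015], "turn": [0, 0, 0.05]}, {"claw": 0.41, "offset": [-0.165, -0.704, 0.019], "turn": [0, 0, 0.062]}, {"claw": 0.41, "offset": [-0.165, -0.704, 0.019], "turn": [0, 0, 0.062]}, {"claw": 0.41, "offset": [-0.165, -0.704, 0.019], "turn": [0, 0, 0.062]}, {"claw": 0.41, "offset": [-0.165, -0.704, 0.019], "turn": [0, 0, 0.062]}]}}

```text
time: 42.05
eef_pos: [0.4924, 0.0383, 0.1562]
orientation: [3.141, 0.0, -0.049]
wrist_force: [0.2, -0.3, 0.3]
width: 0.0605
finger_force: 0.0
```

>>> {"op": "carry_out", "data": {"series": [{"claw": 0.41, "offset": [-0.05, -0.14, 0], "turn": [0, 0, 0.012]}, {"claw": 0.41, "offset": [-0.1, -0.27, 0.01], "turn": [0, 0, 0.025]}, {"claw": 0.41, "offset": [-0.15, -0.41, 0.01], "turn": [0, 0, 0.037]}, {"claw": 0.41, "offset": [-0.2, -0.54, 0.015], "turn": [0, 0, 0.05]}, {"claw": 0.41, "offset": [-0.25, -0.678, 0.019], "turn": [0, 0, 0.062]}, {"claw": 0.41, "offset": [-0.25, -0.678, 0.019], "turn": [0, 0, 0.062]}, {"claw": 0.41, "offset": [-0.25, -0.678, 0.019], "turn": [0, 0, 0.062]}, {"claw": 0.41, "offset": [-0.25, -0.678, 0.019], "turn": [0, 0, 0.062]}]}}

```text
time: 43.05
eef_pos: [0.46, 0.1415, 0.1535]
orientation: [3.141, -0.0, -0.173]
wrist_force: [0.5, -0.4, 0.1]
width: 0.0599
finger_force: 0.0
```

>>> {"op": "carry_out", "data": {"series": [{"claw": 0.41, "offset": [-0.07, -0.13, 0], "turn": [0, 0, 0.012]}, {"claw": 0.41, "offset": [-0.13, -0.26, 0.01], "turn": [0, 0, 0.025]}, {"claw": 0.41, "offset": [-0.2, -0.39, 0.01], "turn": [0, 0, 0.037]}, {"claw": 0.41, "offset": [-0.27, -0.52, 0.015], "turn": [0, 0, 0.05]}, {"claw": 0.41, "offset": [-0.332, -0.65, 0.018], "turn": [0, 0, 0.062]}, {"claw": 0.41, "offset": [-0.332, -0.65, 0.018], "turn": [0, 0, 0.062]}, {"claw": 0.41, "offset": [-0.332, -0.65, 0.018], "turn": [0, 0, 0.062]}, {"claw": 0.41, "offset": [-0.332, -0.65, 0.018], "turn": [0, 0, 0.062]}]}}

```text
time: 44.05
eef_pos: [0.4277, 0.2461, 0.1508]
orientation: [3.141, -0.0, -0.297]
wrist_force: [0.0, -0.2, 0.2]
width: 0.0602
finger_force: 0.0
```

```bash
python3 - <<'E'
from h import *
st(); wb(); plan([.4237,.250,.015],-16.5)
E
```

```text
44.05 [0.4277 0.2461 0.1508] [ 1.7999e+02 -1.0000e-02 -1.7030e+01] w 0.0602 F [ 0.  -0.2  0.2] 0.0 q [ 0.41 -0.16  2.07 -0.    1.23  2.28]
wrist blk [0.4244 0.2477] [90. 40.] -16.8 6129 [249. 247. 242.]
CALL [-0.033, -0.017, 0.905] [0.0, -0.0, -0.005]
```

>>> {"op": "carry_out", "data": {"series": [{"claw": 0.41, "offset": [-0.025, -0.01, 0.2], "turn": [0, 0, 0]}, {"claw": 0.41, "offset": [-0.025, -0.01, 0.4], "turn": [0, 0, 0]}, {"claw": 0.41, "offset": [-0.025, -0.01, 0.6], "turn": [0, 0, 0]}, {"claw": 0.41, "offset": [-0.025, -0.01, 0.8], "turn": [0, 0, 0]}, {"claw": 0.41, "offset": [-0.025, -0.01, 0.91], "turn": [0, 0, 0]}, {"claw": 0.41, "offset": [-0.025, -0.01, 0.91], "turn": [0, 0, 0]}, {"claw": -0.2, "offset": [-0.025, -0.01, 0.91], "turn": [0, 0, 0]}, {"claw": -0.2, "offset": [-0.025, -0.01, 0.91], "turn": [0, 0, 0]}], "force": 40}}

```text
time: 45.1
eef_pos: [0.4253, 0.2496, 0.0158]
orientation: [-3.14, -0.002, -0.296]
wrist_force: [-0.0, -0.6, 1.5]
width: 0.0397
finger_force: 43.2
```

>>> {"op": "carry_out", "data": {"series": [{"claw": -0.2, "offset": [0, 0, 0], "turn": [0, 0, 0]}, {"claw": -0.2, "offset": [0, 0, -0.18], "turn": [0, 0, 0]}, {"claw": -0.2, "offset": [0, 0, -0.36], "turn": [0, 0, 0]}, {"claw": -0.2, "offset": [0, 0, -0.55], "turn": [0, 0, 0]}, {"claw": -0.2, "offset": [0, 0, -0.73], "turn": [0, 0, 0]}, {"claw": -0.2, "offset": [0, 0, -0.91], "turn": [0, 0, 0]}, {"claw": -0.2, "offset": [0, 0, -0.91], "turn": [0, 0, 0]}, {"claw": -0.2, "offset": [0, 0, -0.91], "turn": [0, 0, 0]}]}}

```text
time: 46.1
eef_pos: [0.4231, 0.2489, 0.1489]
orientation: [3.14, 0.002, -0.296]
wrist_force: [-0.8, -0.1, -4.2]
width: 0.0394
finger_force: 42.6
```

```bash
python3 - <<'E'
from h import *
st(); plan([*SL[3],.15],4.4)
E
```

```text
46.1 [0.4231 0.2489 0.1489] [ 1.799e+02  1.300e-01 -1.697e+01] w 0.0394 F [-0.8 -0.1 -4.2] 42.6 q [ 0.42 -0.17  2.08  0.    1.23  2.29]
CALL [0.459, 0.697, -0.002] [0.0, 0.0, -0.062]
CALL [0.369, 0.748, -0.002] [0.0, 0.0, -0.062]
CALL [0.273, 0.788, -0.002] [0.0, 0.0, -0.062]
```

>>> {"op": "carry_out", "data": {"series": [{"claw": -0.2, "offset": [0.08, 0.12, 0], "turn": [0, 0, -0.01]}, {"claw": -0.2, "offset": [0.15, 0.23, 0], "turn": [0, 0, -0.02]}, {"claw": -0.2, "offset": [0.23, 0.35, 0], "turn": [0, 0, -0.03]}, {"claw": -0.2, "offset": [0.31, 0.46, 0], "turn": [0, 0, -0.04]}, {"claw": -0.2, "offset": [0.38, 0.58, 0], "turn": [0, 0, -0.05]}, {"claw": -0.2, "offset": [0.459, 0.697, 0], "turn": [0, 0, -0.062]}, {"claw": -0.2, "offset": [0.459, 0.697, 0], "turn": [0, 0, -0.062]}, {"claw": -0.2, "offset": [0.459, 0.697, 0], "turn": [0, 0, -0.062]}]}}

```text
time: 47.1
eef_pos: [0.4586, 0.1294, 0.1493]
orientation: [3.141, 0.003, -0.173]
wrist_force: [0.5, -0.3, -5.2]
width: 0.0395
finger_force: 42.6
```

>>> {"op": "carry_out", "data": {"series": [{"claw": -0.2, "offset": [0.06, 0.12, 0], "turn": [0, 0, -0.01]}, {"claw": -0.2, "offset": [0.12, 0.25, 0], "turn": [0, 0, -0.02]}, {"claw": -0.2, "offset": [0.18, 0.37, 0], "turn": [0, 0, -0.03]}, {"claw": -0.2, "offset": [0.25, 0.5, 0], "turn": [0, 0, -0.04]}, {"claw": -0.2, "offset": [0.31, 0.62, 0], "turn": [0, 0, -0.05]}, {"claw": -0.2, "offset": [0.369, 0.748, 0], "turn": [0, 0, -0.062]}, {"claw": -0.2, "offset": [0.369, 0.748, 0], "turn": [0, 0, -0.062]}, {"claw": -0.2, "offset": [0.369, 0.748, 0], "turn": [0, 0, -0.062]}]}}

```text
time: 48.1
eef_pos: [0.4945, 0.01, 0.1503]
orientation: [-3.141, 0.001, -0.048]
wrist_force: [0.4, -0.2, -4.6]
width: 0.0394
finger_force: 42.6
```

>>> {"op": "carry_out", "data": {"series": [{"claw": -0.2, "offset": [0.05, 0.13, 0], "turn": [0, 0, -0.01]}, {"claw": -0.2, "offset": [0.09, 0.26, 0], "turn": [0, 0, -0.02]}, {"claw": -0.2, "offset": [0.14, 0.39, 0], "turn": [0, 0, -0.03]}, {"claw": -0.2, "offset": [0.18, 0.52, 0], "turn": [0, 0, -0.04]}, {"claw": -0.2, "offset": [0.23, 0.65, 0], "turn": [0, 0, -0.05]}, {"claw": -0.2, "offset": [0.273, 0.788, 0], "turn": [0, 0, -0.062]}, {"claw": -0.2, "offset": [0.273, 0.788, 0], "turn": [0, 0, -0.062]}, {"claw": -0.2, "offset": [0.273, 0.788, 0], "turn": [0, 0, -0.062]}]}}

```text
time: 49.1
eef_pos: [0.5298, -0.1098, 0.1505]
orientation: [-3.141, 0.001, 0.076]
wrist_force: [-0.1, 0.5, -5.0]
width: 0.0392
finger_force: 42.6
```

```bash
python3 - <<'E'
from h import *
st(); plan([*SL[3],.039],4.4)
E
```

```text
49.1 [ 0.5298 -0.1098  0.1505] [-1.7995e+02  3.0000e-02  4.3700e+00] w 0.0392 F [-0.1  0.5 -5. ] 42.6 q [-0.3  -0.05  1.97  0.    1.22  1.19]
CALL [-0.005, 0.01, 0.743] [-0.0, 0.0, -0.0]
```

>>> {"op": "carry_out", "data": {"series": [{"claw": -0.2, "offset": [0, 0.01, 0.16], "turn": [0, 0, 0]}, {"claw": -0.2, "offset": [0, 0.01, 0.32], "turn": [0, 0, 0]}, {"claw": -0.2, "offset": [0, 0.01, 0.48], "turn": [0, 0, 0]}, {"claw": -0.2, "offset": [0, 0.01, 0.64], "turn": [0, 0, 0]}, {"claw": -0.2, "offset": [0, 0.01, 0.745], "turn": [0, 0, 0]}, {"claw": -0.2, "offset": [0, 0.01, 0.745], "turn": [0, 0, 0]}, {"claw": 0.18, "offset": [0, 0.01, 0.745], "turn": [0, 0, 0]}, {"claw": 0.18, "offset": [0, 0.01, 0.745], "turn": [0, 0, 0]}]}}

```text
time: 50.1
eef_pos: [0.5314, -0.1126, 0.0406]
orientation: [3.141, -0.003, 0.076]
wrist_force: [0.4, 1.1, 0.5]
width: 0.0503
finger_force: 0.0
```

>>> {"op": "carry_out", "data": {"series": [{"claw": 0.18, "offset": [0, 0, -0.16], "turn": [0, 0, 0]}, {"claw": 0.18, "offset": [0, 0, -0.32], "turn": [0, 0, 0]}, {"claw": 0.18, "offset": [0, 0, -0.48], "turn": [0, 0, 0]}, {"claw": 0.18, "offset": [0, 0, -0.64], "turn": [0, 0, 0]}, {"claw": 0.18, "offset": [0, 0, -0.85], "turn": [0, 0, 0]}, {"claw": -0.29, "offset": [-0.2, 0, -0.95], "turn": [0, 0, 0]}, {"claw": -0.29, "offset": [-0.4, 0, -0.95], "turn": [0, 0, 0]}, {"claw": -0.29, "offset": [-0.7, 0, -0.95], "turn": [0, 0, 0]}]}}

```text
time: 51.1
eef_pos: [0.4255, -0.1206, 0.1832]
orientation: [3.14, -0.003, 0.076]
wrist_force: [-0.1, -0.4, 1.2]
width: 0.0303
finger_force: 0.0
```

```bash
python3 - <<'E'
from h import *
st(); p=get_image("top"); blocks(p); save(p,"t5",(140,70,410,270),2.8); plan([.4215,-.2295,.18],94.4)
E
```

```text
51.1 [ 0.4255 -0.1206  0.1832] [ 1.7992e+02 -1.5000e-01  4.3800e+00] w 0.0303 F [-0.1 -0.4  1.2] 0.0 q [-0.4  -0.33  2.15 -0.    1.32  1.1 ]
blk 0.85 [ 0.5334 -0.2581] [103.  41.] 4.4 ztop 0.067
blk 0.69 [ 0.5351 -0.1844] [82. 41.] 4.8 ztop 0.067
blk 0.54 [ 0.5462 -0.3293] [91. 42.] 3.9 ztop 0.067
blk 0.48 [ 0.5427 -0.1112] [63. 40.] 4.2 ztop 0.067
CALL [-0.032, 0.363, 0.006] [0.0, 0.0, -0.393]
CALL [-0.279, 0.234, 0.006] [0.0, 0.0, -0.393]
```

View pics/t5.png

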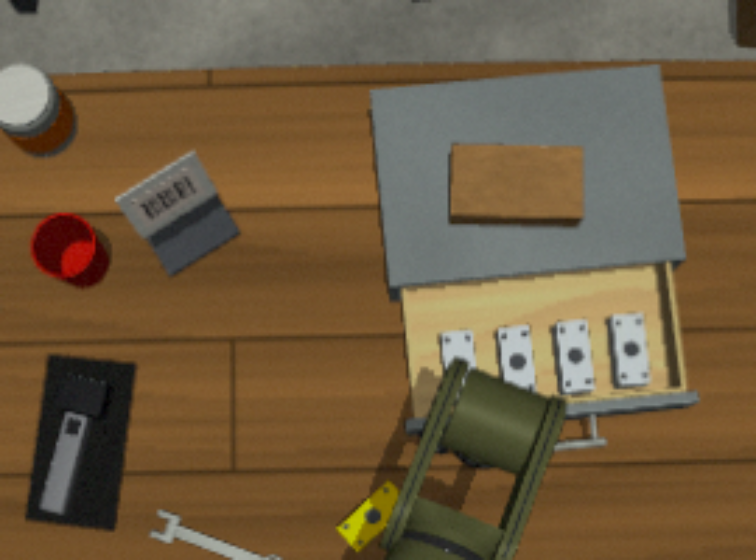

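All four blocks are in the drawer, at (457,355), (517,360), (575,355) and (631,348), and upright at the right height. The yellow look-alike is untouched. Next I'll pinch the handle and push the drawer shut.

>>> {"op": "carry_out", "data": {"series": [{"claw": -0.29, "offset": [0, 0.06, 0], "turn": [0, 0, -0.065]}, {"claw": -0.29, "offset": [-0.01, 0.12, 0], "turn": [0, 0, -0.13]}, {"claw": -0.29, "offset": [-0.02, 0.18, 0], "turn": [0, 0, -0.195]}, {"claw": -0.29, "offset": [-0.02, 0.24, 0], "turn": [0, 0, -0.26]}, {"claw": -0.29, "offset": [-0.03, 0.3, 0], "turn": [0, 0, -0.33]}, {"claw": -0.29, "offset": [-0.032, 0.363, 0], "turn": [0, 0, -0.393]}, {"claw": -0.29, "offset": [-0.032, 0.363, 0], "turn": [0, 0, -0.393]}, {"claw": -0.29, "offset": [-0.032, 0.363, 0], "turn": [0, 0, -0.393]}]}}

```text
time: 52.2
eef_pos: [0.4252, -0.1749, 0.1819]
orientation: [3.141, -0.0, 0.86]
wrist_force: [1.3, 0.4, -0.1]
width: 0.0302
finger_force: 0.0
```

>>> {"op": "carry_out", "data": {"series": [{"claw": -0.29, "offset": [-0.05, 0.04, 0], "turn": [0, 0, -0.065]}, {"claw": -0.29, "offset": [-0.09, 0.08, 0], "turn": [0, 0, -0.13]}, {"claw": -0.29, "offset": [-0.14, 0.12, 0], "turn": [0, 0, -0.195]}, {"claw": -0.29, "offset": [-0.19, 0.16, 0], "turn": [0, 0, -0.26]}, {"claw": -0.29, "offset": [-0.23, 0.2, 0], "turn": [0, 0, -0.33]}, {"claw": -0.29, "offset": [-0.279, 0.234, 0], "turn": [0, 0, -0.393]}, {"claw": -0.29, "offset": [-0.279, 0.234, 0], "turn": [0, 0, -0.393]}, {"claw": -0.29, "offset": [-0.279, 0.234, 0], "turn": [0, 0, -0.393]}]}}

```text
time: 53.2
eef_pos: [0.4243, -0.2291, 0.1815]
orientation: [3.141, -0.0, 1.646]
wrist_force: [0.2, -0.3, -0.2]
width: 0.0304
finger_force: 0.0
```

```bash
python3 - <<'E'
from h import *
st(); p=get_image("wrist"); W=cloud(p)
a=np.radians(4.4);u=W[...,:2]@np.array([np.cos(a),np.sin(a)]);v=W[...,:2]@np.array([-np.sin(a),np.cos(a)])
e=sensors.state()["eef_pos"]; print("tcp u,v",e[0]*np.cos(a)+e[1]*np.sin(a),-e[0]*np.sin(a)+e[1]*np.cos(a))
k=(abs(W[...,2]-.068)<.008)&(u>.36)&(u<.425)&(v>-.36)&(v<-.16); print(k.sum(),np.percentile(u[k],[2,50,98]),np.percentile(v[k],[1,99]))
k=(abs(W[...,2]-.093)<.004)&(u<.5); print(np.percentile(u[k],[2,50,98]))
E
```

```text
53.2 [ 0.4243 -0.2291  0.1815] [ 1.7999e+02 -1.0000e-02  9.4290e+01] w 0.0304 F [ 0.2 -0.3 -0.2] 0.0 q [-0.61 -0.22  2.07  0.    1.3  -0.68]
tcp u,v 0.40545259027343467 -0.260993469687085
2652 [0.40290655 0.40875306 0.4230547 ] [-0.32129378 -0.19662351]
[0.44299298 0.44984243 0.45721079]
```

>>> {"op": "carry_out", "data": {"series": [{"claw": -0.29, "offset": [0, 0.01, 0.2], "turn": [0, 0, 0]}, {"claw": -0.29, "offset": [0, 0.01, 0.4], "turn": [0, 0, 0]}, {"claw": -0.29, "offset": [0, 0.01, 0.6], "turn": [0, 0, 0]}, {"claw": -0.29, "offset": [0, 0.01, 0.75], "turn": [0, 0, 0]}, {"claw": -0.29, "offset": [0, 0.01, 0.88], "turn": [0, 0, 0]}, {"claw": -0.29, "offset": [0, 0.01, 0.88], "turn": [0, 0, 0]}, {"claw": -1, "offset": [0, 0.01, 0.88], "turn": [0, 0, 0]}, {"claw": -1, "offset": [0, 0.01, 0.88], "turn": [0, 0, 0]}], "force": 45}}

```text
time: 54.25
eef_pos: [0.4262, -0.2292, 0.0497]
orientation: [3.14, 0.0, 1.647]
wrist_force: [3.3, 0.9, 0.2]
width: 0.0095
finger_force: 43.8
```

>>> {"op": "carry_out", "data": {"series": [{"claw": -1, "offset": [0, 0.05, 0], "turn": [0, 0, 0]}, {"claw": -1, "offset": [0, 0.15, 0], "turn": [0, 0, 0]}, {"claw": -1, "offset": [0, 0.28, 0], "turn": [0, 0, 0]}, {"claw": -1, "offset": [0, 0.42, 0], "turn": [0, 0, 0]}, {"claw": -1, "offset": [0, 0.56, 0], "turn": [0, 0, 0]}, {"claw": -1, "offset": [0, 0.68, 0], "turn": [0, 0, 0]}, {"claw": -1, "offset": [0, 0.77, 0], "turn": [0, 0, 0]}, {"claw": -1, "offset": [0, 0.8, 0], "turn": [0, 0, 0]}]}}

```text
time: 55.25
eef_pos: [0.5454, -0.2199, 0.0497]
orientation: [-3.14, -0.001, 1.648]
wrist_force: [-5.5, 2.1, 7.0]
width: 0.0095
finger_force: 45.4
```

```bash
cat > dr.py <<'E'
from h import *
st(); p=get_image("top"); W=cloud(p)
a=np.radians(4.4);u=W[...,:2]@np.array([np.cos(a),np.sin(a)]);v=W[...,:2]@np.array([-np.sin(a),np.cos(a)])
B=np.zeros((420,560),bool);B[85:240,265:400]=1
s=B&((v+.2595>.10)&(v+.2595<.16)|(v+.2595<-.1)&(v+.2595>-.16))
for uu in np.arange(.53,.65,.005):
    k=s&(abs(u-uu)<.0025)
    if k.any(): print(round(uu,3),np.median(W[k][:,2]).round(3),end="; ")
E
python3 dr.py
```

```text
55.25 [ 0.5454 -0.2199  0.0497] [-1.7989e+02 -3.0000e-02  9.4440e+01] w 0.0095 F [-5.5  2.1  7. ] 45.4 q [-0.47  0.17  1.93 -0.    1.05 -0.55]
0.53 0.001; 0.535 -0.0; 0.54 -0.0; 0.545 0.002; 0.55 0.001; 0.555 0.001; 0.56 0.044; 0.565 0.088; 0.57 0.092; 0.575 0.093; 0.58 0.083; 0.585 0.081; 0.59 0.056; 0.595 0.047; 0.6 0.046; 0.605 0.03; 0.61 0.063; 0.615 0.029; 0.62 0.095; 0.625 0.103; 0.63 0.103; 0.635 0.105; 0.64 0.104; 0.645 0.106;
```

>>> {"op": "carry_out", "data": {"series": [{"claw": -1, "offset": [0, 0.04, 0], "turn": [0, 0, 0]}, {"claw": -1, "offset": [0, 0.09, 0], "turn": [0, 0, 0]}, {"claw": -1, "offset": [0, 0.14, 0], "turn": [0, 0, 0]}, {"claw": -1, "offset": [0, 0.18, 0], "turn": [0, 0, 0]}, {"claw": -1, "offset": [0, 0.2, 0], "turn": [0, 0, 0]}, {"claw": -1, "offset": [0, 0.21, 0], "turn": [0, 0, 0]}, {"claw": -1, "offset": [0, 0.21, 0], "turn": [0, 0, 0]}, {"claw": -1, "offset": [0, 0.21, 0], "turn": [0, 0, 0]}]}}

```text
time: 56.3
eef_pos: [0.5762, -0.2176, 0.0497]
orientation: [-3.14, -0.001, 1.648]
wrist_force: [-3.8, 1.5, 5.2]
width: 0.0093
finger_force: 45.2
```

>>> {"op": "carry_out", "data": {"series": [{"claw": -1, "offset": [0, 0.005, 0], "turn": [0, 0, 0]}, {"claw": -1, "offset": [0, 0.01, 0], "turn": [0, 0, 0]}, {"claw": -1, "offset": [0, 0.015, 0], "turn": [0, 0, 0]}, {"claw": -1, "offset": [0, 0.02, 0], "turn": [0, 0, 0]}, {"claw": -1, "offset": [0, 0.023, 0], "turn": [0, 0, 0]}, {"claw": -1, "offset": [0, 0.026, 0], "turn": [0, 0, 0]}, {"claw": -1, "offset": [0, 0.03, 0], "turn": [0, 0, 0]}, {"claw": -1, "offset": [0, 0.03, 0], "turn": [0, 0, 0]}]}}

```text
time: 57.3
eef_pos: [0.5804, -0.2172, 0.0498]
orientation: [-3.14, -0.001, 1.648]
wrist_force: [-4.5, 1.4, 5.8]
width: 0.0094
finger_force: 45.2
```

```bash
python3 dr.py
```

```text
57.3 [ 0.5804 -0.2172  0.0498] [-1.799e+02 -4.000e-02  9.440e+01] w 0.0094 F [-4.5  1.4  5.8] 45.2 q [-0.44  0.23  1.85 -0.    1.06 -0.52]
0.53 0.001; 0.535 0.0; 0.54 0.001; 0.545 0.002; 0.55 -0.001; 0.555 0.001; 0.56 0.001; 0.565 -0.0; 0.57 0.001; 0.575 -0.001; 0.58 -0.0; 0.585 0.001; 0.59 0.001; 0.595 0.051; 0.6 0.087; 0.605 0.092; 0.61 0.091; 0.615 0.081; 0.62 0.103; 0.625 0.104; 0.63 0.102; 0.635 0.104; 0.64 0.105; 0.645 0.106;
```

>>> {"op": "carry_out", "data": {"series": [{"claw": -1, "offset": [0, 0.005, 0], "turn": [0, 0, 0]}, {"claw": -1, "offset": [0, 0.01, 0], "turn": [0, 0, 0]}, {"claw": -1, "offset": [0, 0.013, 0], "turn": [0, 0, 0]}, {"claw": -1, "offset": [0, 0.016, 0], "turn": [0, 0, 0]}, {"claw": -1, "offset": [0, 0.018, 0], "turn": [0, 0, 0]}, {"claw": -1, "offset": [0, 0.02, 0], "turn": [0, 0, 0]}, {"claw": -1, "offset": [0, 0.02, 0], "turn": [0, 0, 0]}, {"claw": -1, "offset": [0, 0.02, 0], "turn": [0, 0, 0]}]}}

```text
time: 58.35
eef_pos: [0.5833, -0.217, 0.0498]
orientation: [-3.14, -0.001, 1.648]
wrist_force: [-4.4, 2.9, 5.7]
width: 0.0095
finger_force: 45.3
```

>>> {"op": "carry_out", "data": {"series": [{"claw": -1, "offset": [0, 0.005, 0], "turn": [0, 0, 0]}, {"claw": -1, "offset": [0, 0.01, 0], "turn": [0, 0, 0]}, {"claw": -1, "offset": [0, 0.013, 0], "turn": [0, 0, 0]}, {"claw": -1, "offset": [0, 0.016, 0], "turn": [0, 0, 0]}, {"claw": -1, "offset": [0, 0.018, 0], "turn": [0, 0, 0]}, {"claw": -1, "offset": [0, 0.02, 0], "turn": [0, 0, 0]}, {"claw": -1, "offset": [0, 0.02, 0], "turn": [0, 0, 0]}, {"claw": -1, "offset": [0, 0.02, 0], "turn": [0, 0, 0]}]}}

```text
time: 59.35
eef_pos: [0.5863, -0.2168, 0.0498]
orientation: [-3.14, -0.001, 1.648]
wrist_force: [-5.0, 2.2, 6.1]
width: 0.009
finger_force: 45.3
```

>>> {"op": "carry_out", "data": {"series": [{"claw": -1, "offset": [0, 0.005, 0], "turn": [0, 0, 0]}, {"claw": -1, "offset": [0, 0.01, 0], "turn": [0, 0, 0]}, {"claw": -1, "offset": [0, 0.013, 0], "turn": [0, 0, 0]}, {"claw": -1, "offset": [0, 0.016, 0], "turn": [0, 0, 0]}, {"claw": -1, "offset": [0, 0.018, 0], "turn": [0, 0, 0]}, {"claw": -1, "offset": [0, 0.02, 0], "turn": [0, 0, 0]}, {"claw": -1, "offset": [0, 0.02, 0], "turn": [0, 0, 0]}, {"claw": -1, "offset": [0, 0.02, 0], "turn": [0, 0, 0]}]}}

```text
time: 60.35
eef_pos: [0.5891, -0.2166, 0.0497]
orientation: [-3.139, -0.001, 1.648]
wrist_force: [-4.8, 2.9, 5.3]
width: 0.0091
finger_force: 45.3
```

```bash
python3 dr.py; python3 - <<'E'
from h import *
p=get_image("scene"); save(p,"s6",(130,150,290,290),3.5)
E
```

```text
60.35 [ 0.5891 -0.2166  0.0497] [-1.7986e+02 -5.0000e-02  9.4400e+01] w 0.0091 F [-4.8  2.9  5.3] 45.3 q [-0.44  0.25  1.83 -0.    1.06 -0.51]
0.53 0.001; 0.535 0.001; 0.54 0.0; 0.545 0.001; 0.55 -0.001; 0.555 0.001; 0.56 0.001; 0.565 0.002; 0.57 0.001; 0.575 0.0; 0.58 -0.0; 0.585 0.002; 0.59 0.001; 0.595 0.001; 0.6 0.003; 0.605 0.054; 0.61 0.092; 0.615 0.091; 0.62 0.097; 0.625 0.105; 0.63 0.105; 0.635 0.105; 0.64 0.104; 0.645 0.104;
```

View pics/s6.png

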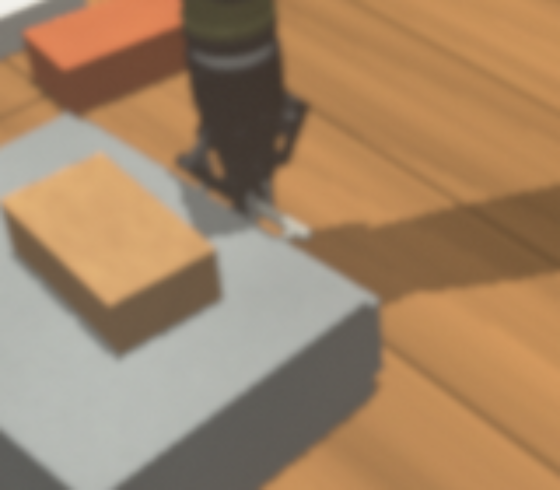

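The scene crop shows the gripper on the handle at (260,210). The panel is almost level with the cabinet's face but is still sliding at 5 N, so I keep pushing.

>>> {"op": "carry_out", "data": {"series": [{"claw": -1, "offset": [0, 0.01, 0], "turn": [0, 0, 0]}, {"claw": -1, "offset": [0, 0.017, 0], "turn": [0, 0, 0]}, {"claw": -1, "offset": [0, 0.024, 0], "turn": [0, 0, 0]}, {"claw": -1, "offset": [0, 0.03, 0], "turn": [0, 0, 0]}, {"claw": -1, "offset": [0, 0.035, 0], "turn": [0, 0, 0]}, {"claw": -1, "offset": [0, 0.04, 0], "turn": [0, 0, 0]}, {"claw": -1, "offset": [0, 0.04, 0], "turn": [0, 0, 0]}, {"claw": -1, "offset": [0, 0.04, 0], "turn": [0, 0, 0]}]}}

```text
time: 61.45
eef_pos: [0.5891, -0.2165, 0.0496]
orientation: [-3.124, -0.003, 1.648]
wrist_force: [-27.1, 1.9, 21.2]
width: 0.0093
finger_force: 47.1
```

>>> {"op": "carry_out", "data": {"series": [{"claw": -1, "offset": [0, 0.005, 0], "turn": [0, 0, 0]}, {"claw": -1, "offset": [0, 0.01, 0], "turn": [0, 0, 0]}, {"claw": -1, "offset": [0, 0.013, 0], "turn": [0, 0, 0]}, {"claw": -1, "offset": [0, 0.016, 0], "turn": [0, 0, 0]}, {"claw": -1, "offset": [0, 0.018, 0], "turn": [0, 0, 0]}, {"claw": -1, "offset": [0, 0.02, 0], "turn": [0, 0, 0]}, {"claw": -1, "offset": [0, 0.02, 0], "turn": [0, 0, 0]}, {"claw": -1, "offset": [0, 0.02, 0], "turn": [0, 0, 0]}]}}

```text
time: 62.45
eef_pos: [0.5891, -0.2165, 0.0496]
orientation: [-3.116, -0.004, 1.649]
wrist_force: [-37.7, 1.0, 27.9]
width: 0.0095
finger_force: 48.2
```

The force rose sharply with no motion, so the drawer is at its stop. I'll back off the strain, release and rise.

>>> {"op": "carry_out", "data": {"series": [{"claw": -1, "offset": [0, -0.03, 0], "turn": [0, 0, 0]}, {"claw": -1, "offset": [0, -0.055, 0], "turn": [0, 0, 0]}, {"claw": -0.4, "offset": [0, -0.055, 0], "turn": [0, 0, 0]}, {"claw": -0.4, "offset": [0, -0.055, 0], "turn": [0, 0, 0]}, {"claw": -0.4, "offset": [0, -0.055, -0.15], "turn": [0, 0, 0]}, {"claw": -0.4, "offset": [0, -0.055, -0.35], "turn": [0, 0, 0]}, {"claw": -0.4, "offset": [0, -0.055, -0.65], "turn": [0, 0, 0]}, {"claw": -0.4, "offset": [0, -0.055, -1], "turn": [0, 0, 0]}]}}

```text
time: 63.45
eef_pos: [0.5908, -0.2165, 0.1994]
orientation: [-3.14, -0.001, 1.648]
wrist_force: [0.8, 0.5, -0.2]
width: 0.0257
finger_force: 0.0
```

```bash
python3 dr.py; python3 - <<'E'
from h import *
p=get_image("top"); W=cloud(p); save(p,"t7",(140,180,210,270),6)
m=spotter.masks_of(p,"scanner")[0]; l,t,w,h=[int(x) for x in m["rect"]]; B=np.zeros((420,560),bool);B[t-3:t+h+4,l-3:l+w+4]=1
g=p["img"].astype(int).sum(2)
k=B&(W[...,2]>.024)&(W[...,2]<.038); 
print(rect(W,-1,1,k))
hd=k&(g>300); print("handle",rect(W,-1,1,hd))
mm=spotter.masks_of(p,"mat")[0]["pixels"]; print("mat",rect(W,-.01,.02,mm)); 
for q in ("scanner","mat","scanner_window"):
    for o in spotter.landmark_of(p,q)[:1]: print(q,o,onplane(p,o["point"],.004))
B[:]=0;B[115:172,175:230]=1; ok=B&(W[...,2]>.115)&(W[...,2]<.2)&(W[...,1]<.32)&(g>330)
w=W[ok]; c=w.mean(0); n=np.linalg.svd(w-c)[2][2]; print("plate",c,n)
print(onplane(p,spotter.landmark_of(p,"label")[0]["point"],.15))
# plate centre from label plane rectangle
hx=np.array([n[0],n[1],0]);hx/=np.linalg.norm(hx);yy=np.cross([0,0,1],hx);zz=np.cross(n,yy)
q=np.c_[(w-c)@yy,(w-c)@zz]; r=cv2.minAreaRect((q*1000).astype(np.float32)); print(r, c+yy*r[0][0]/1000+zz*r[0][1]/1000, np.degrees(np.arctan2(hx[1],hx[0])))
E
```

```text
63.45 [ 0.5908 -0.2165  0.1994] [-1.7993e+02 -3.0000e-02  9.4410e+01] w 0.0257 F [ 0.8  0.5 -0.2] 0.0 q [-0.44  0.1   1.73 -0.    1.31 -0.51]
0.53 0.0; 0.535 -0.0; 0.54 0.002; 0.545 0.002; 0.55 0.001; 0.555 0.001; 0.56 0.0; 0.565 0.001; 0.57 -0.0; 0.575 0.002; 0.58 0.002; 0.585 0.001; 0.59 0.002; 0.595 0.0; 0.6 0.002; 0.605 0.054; 0.61 0.091; 0.615 0.092; 0.62 0.095; 0.625 0.104; 0.63 0.106; 0.635 0.105; 0.64 0.103; 0.645 0.105; (array([0.44148288, 0.38888593]), (178.13661193847656, 67.47602081298828), -15.071762084960938, np.int64(345))
handle (array([0.41912915, 0.39467856]), (125.62117004394531, 28.432300567626953), -14.349082946777344, np.int64(188))
mat (array([0.4482059 , 0.38055154]), (222.4615478515625, 125.1005859375), -7.182914733886719, np.int64(1256))
scanner {'point': [166.5, 223.9], 'confidence': 0.78} [[0.46024418 0.38725933 0.004     ]]
mat {'point': [170.3, 230.6], 'confidence': 0.83} [[0.43548607 0.37294291 0.004     ]]
scanner_window {'point': [172.2, 205.9], 'confidence': 0.74} [[0.52611423 0.36658432 0.004     ]]
plate [0.73453944 0.24371582 0.16611369] [ 0.79288933  0.48395061 -0.3702949 ]Traceback (most recent call last):
  File "<stdin>", line 13, in <module>
IndexError: list index out of range
```

View pics/t7.png

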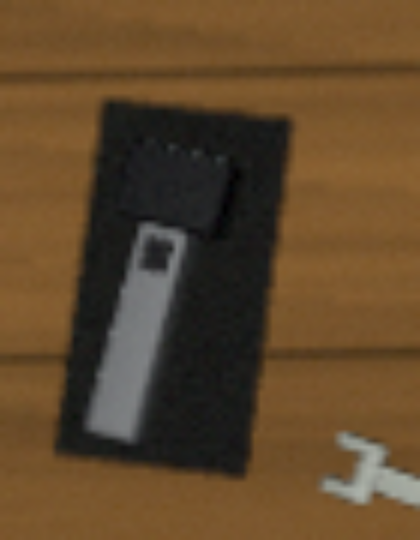

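The crop shows the scanner on its mat, head up at (180,185) and grey handle down to (110,420), pointing to +x with a yaw of about -14.5°. Next I plan the approach and refine the label's centre.

```bash
cat > lab.py <<'E'
from h import *
def label(n):
    p=get_image(n); W=cloud(p); r=None
    L=spotter.landmark_of(p,"label")
    for o in L[:2]: print(n,"lm",np.round(o["point"]),round(o["confidence"],2),world(p,o["point"]).round(4),onplane(p,o["point"],.15).round(4))
    a=np.radians(31.4); hx=np.array([np.cos(a),np.sin(a),0]);yy=np.array([-hx[1],hx[0],0])
    d=(W-[.731,.239,.15]); s=d@yy; pl=d@hx-d[...,2]*np.tan(np.radians(20))
    ok=(abs(pl)<.012)&(abs(s)<.09)&(W[...,2]>.095)&(W[...,2]<.2)
    for z0 in np.arange(.12,.19,.015):
        k=ok&(abs(W[...,2]-z0)<.0075)
        if k.sum()>3: print(round(z0,3),"s",s[k].min().round(4),s[k].max().round(4),"plane",np.median(pl[k]).round(4))
if __name__=="__main__":
    import sys
    for n in sys.argv[1:]: label(n)
E
python3 lab.py top scene; python3 -c "
from h import *
plan((.453,.386,.15),-14.5)"
```

```text
top lm [198. 140.] 0.94 [[0.728  0.2432 0.1561]] [[0.7297 0.2443 0.15  ]]
top lm [167. 225.] 0.66 [[0.4542 0.3771 0.0362]] [[0.4448 0.3479 0.15  ]]
0.12 s -0.0517 0.0545 plane -0.0014
0.135 s -0.0523 0.055 plane -0.0015
0.15 s -0.0544 0.0538 plane -0.0018
0.165 s -0.0549 0.0555 plane -0.001
0.18 s -0.0552 0.0548 plane -0.0006
scene lm [281. 304.] 0.85 [[0.7448 0.2484 0.1808]] [[0.7271 0.2329 0.15  ]]
0.12 s -0.0548 0.0552 plane 0.0064
0.135 s -0.0539 0.0548 plane 0.0064
0.15 s -0.0546 0.0546 plane 0.0063
0.165 s -0.0549 0.0543 plane 0.0063
0.18 s -0.0553 0.0552 plane 0.0063
CALL [0.815, -0.121, 0.065] [-0.0, 0.0, 0.19]
CALL [0.712, -0.415, 0.065] [-0.0, 0.0, 0.19]
CALL [0.507, -0.649, 0.065] [-0.0, 0.0, 0.19]
CALL [0.23, -0.791, 0.065] [-0.0, 0.0, 0.19]
CALL [-0.08, -0.82, 0.065] [-0.0, 0.0, 0.19]
```

Both cameras give the plate symmetric about s = 0 (±55 mm), so the label's centre is (0.730, 0.2385, 0.150).

>>> {"op": "carry_out", "data": {"series": [{"claw": 0.18, "offset": [0.16, -0.02, 0.01], "turn": [0, 0, 0.038]}, {"claw": 0.18, "offset": [0.33, -0.05, 0.03], "turn": [0, 0, 0.076]}, {"claw": 0.18, "offset": [0.49, -0.07, 0.04], "turn": [0, 0, 0.114]}, {"claw": 0.18, "offset": [0.65, -0.1, 0.05], "turn": [0, 0, 0.152]}, {"claw": 0.18, "offset": [0.815, -0.121, 0.065], "turn": [0, 0, 0.19]}, {"claw": 0.18, "offset": [0.815, -0.121, 0.065], "turn": [0, 0, 0.19]}, {"claw": 0.18, "offset": [0.815, -0.121, 0.065], "turn": [0, 0, 0.19]}, {"claw": 0.18, "offset": [0.815, -0.121, 0.065], "turn": [0, 0, 0.19]}]}}

```text
time: 65.05
eef_pos: [0.5637, -0.097, 0.1898]
orientation: [3.141, 0.0, 1.267]
wrist_force: [1.3, 0.1, -0.4]
width: 0.0504
finger_force: 0.0
```

>>> {"op": "carry_out", "data": {"series": [{"claw": 0.18, "offset": [0.14, -0.08, 0.01], "turn": [0, 0, 0.038]}, {"claw": 0.18, "offset": [0.28, -0.17, 0.03], "turn": [0, 0, 0.076]}, {"claw": 0.18, "offset": [0.43, -0.25, 0.04], "turn": [0, 0, 0.114]}, {"claw": 0.18, "offset": [0.57, -0.33, 0.05], "turn": [0, 0, 0.152]}, {"claw": 0.18, "offset": [0.712, -0.415, 0.065], "turn": [0, 0, 0.19]}, {"claw": 0.18, "offset": [0.712, -0.415, 0.065], "turn": [0, 0, 0.19]}, {"claw": 0.18, "offset": [0.712, -0.415, 0.065], "turn": [0, 0, 0.19]}, {"claw": 0.18, "offset": [0.712, -0.415, 0.065], "turn": [0, 0, 0.19]}]}}

```text
time: 66.05
eef_pos: [0.5363, 0.0234, 0.1802]
orientation: [3.141, -0.0, 0.887]
wrist_force: [-0.1, 0.1, 0.4]
width: 0.0506
finger_force: 0.0
```

>>> {"op": "carry_out", "data": {"series": [{"claw": 0.18, "offset": [0.1, -0.13, 0.01], "turn": [0, 0, 0.038]}, {"claw": 0.18, "offset": [0.2, -0.26, 0.03], "turn": [0, 0, 0.076]}, {"claw": 0.18, "offset": [0.3, -0.39, 0.04], "turn": [0, 0, 0.114]}, {"claw": 0.18, "offset": [0.41, -0.52, 0.05], "turn": [0, 0, 0.152]}, {"claw": 0.18, "offset": [0.507, -0.649, 0.065], "turn": [0, 0, 0.19]}, {"claw": 0.18, "offset": [0.507, -0.649, 0.065], "turn": [0, 0, 0.19]}, {"claw": 0.18, "offset": [0.507, -0.649, 0.065], "turn": [0, 0, 0.19]}, {"claw": 0.18, "offset": [0.507, -0.649, 0.065], "turn": [0, 0, 0.19]}]}}

```text
time: 67.05
eef_pos: [0.5088, 0.1439, 0.1704]
orientation: [3.141, -0.0, 0.507]
wrist_force: [1.0, 0.0, 1.4]
width: 0.0504
finger_force: 0.0
```

>>> {"op": "carry_out", "data": {"series": [{"claw": 0.18, "offset": [0.05, -0.16, 0.01], "turn": [0, 0, 0.038]}, {"claw": 0.18, "offset": [0.09, -0.32, 0.03], "turn": [0, 0, 0.076]}, {"claw": 0.18, "offset": [0.14, -0.47, 0.04], "turn": [0, 0, 0.114]}, {"claw": 0.18, "offset": [0.18, -0.63, 0.05], "turn": [0, 0, 0.152]}, {"claw": 0.18, "offset": [0.23, -0.791, 0.065], "turn": [0, 0, 0.19]}, {"claw": 0.18, "offset": [0.23, -0.791, 0.065], "turn": [0, 0, 0.19]}, {"claw": 0.18, "offset": [0.23, -0.791, 0.065], "turn": [0, 0, 0.19]}, {"claw": 0.18, "offset": [0.23, -0.791, 0.065], "turn": [0, 0, 0.19]}]}}

```text
time: 68.05
eef_pos: [0.4812, 0.2643, 0.1607]
orientation: [3.141, -0.0, 0.127]
wrist_force: [0.4, -0.1, 0.9]
width: 0.0502
finger_force: 0.0
```

>>> {"op": "carry_out", "data": {"series": [{"claw": 0.18, "offset": [-0.02, -0.16, 0.01], "turn": [0, 0, 0.038]}, {"claw": 0.18, "offset": [-0.03, -0.33, 0.03], "turn": [0, 0, 0.076]}, {"claw": 0.18, "offset": [-0.05, -0.49, 0.04], "turn": [0, 0, 0.114]}, {"claw": 0.18, "offset": [-0.06, -0.66, 0.05], "turn": [0, 0, 0.152]}, {"claw": 0.18, "offset": [-0.08, -0.82, 0.065], "turn": [0, 0, 0.19]}, {"claw": 0.18, "offset": [-0.08, -0.82, 0.065], "turn": [0, 0, 0.19]}, {"claw": 0.18, "offset": [-0.08, -0.82, 0.065], "turn": [0, 0, 0.19]}, {"claw": 0.18, "offset": [-0.08, -0.82, 0.065], "turn": [0, 0, 0.19]}]}}

```text
time: 69.05
eef_pos: [0.4537, 0.3848, 0.1509]
orientation: [3.141, -0.0, -0.253]
wrist_force: [-0.4, 0.2, 0.4]
width: 0.0504
finger_force: 0.0
```

```bash
cat > sc.py <<'E'
from h import *
st(); p=get_image("wrist"); W=cloud(p); 
a=np.radians(-14.5); ax=np.array([np.cos(a),np.sin(a)]);ay=np.array([-ax[1],ax[0]])
d=W[...,:2]-[.453,.386]; s=d@ax;v=d@ay
k=(W[...,2]>.025)&(W[...,2]<.05)&(abs(v)<.06)&(s>-.13)&(s<.12)
for s0 in np.arange(-.105,.09,.01):
    q=k&(abs(s-s0)<.005)
    if q.sum()>5: print(round(s0,3),"v",np.percentile(v[q],[3,97]).round(4),"z",np.median(W[q][:,2]).round(3),q.sum())
if k.any(): print("s range",s[k].min(),s[k].max())
save(p,"w8")
E
python3 sc.py
```

```text
69.05 [0.4537 0.3848 0.1509] [ 1.7999e+02 -1.0000e-02 -1.4490e+01] w 0.0504 F [-0.4  0.2  0.4] 0.0 q [ 0.61  0.07  1.85 -0.    1.22  2.44]
-0.095 v [-0.0144  0.0143] z 0.034 229
-0.085 v [-0.015   0.0142] z 0.034 373
-0.075 v [-0.0148  0.0141] z 0.034 378
-0.065 v [-0.0146  0.0147] z 0.034 403
-0.055 v [-0.0153  0.0145] z 0.034 415
-0.045 v [-0.0152  0.0143] z 0.034 427
-0.035 v [-0.015   0.0141] z 0.034 443
-0.025 v [-0.0157  0.0139] z 0.034 455
-0.015 v [-0.0155  0.0137] z 0.034 471
-0.005 v [-0.0154  0.0136] z 0.034 479
0.005 v [-0.016   0.0142] z 0.035 498
0.015 v [-0.0159  0.014 ] z 0.035 536
0.025 v [-0.0157  0.0137] z 0.034 568
0.035 v [-0.0305  0.0278] z 0.04 964
0.045 v [-0.0309  0.0287] z 0.04 1235
0.055 v [-0.0311  0.0284] z 0.04 1248
0.065 v [-0.0308  0.0287] z 0.04 1338
0.075 v [-0.0293  0.0277] z 0.04 986
s range -0.09791737345133208 0.07782956658672825
```

View pics/w8.png

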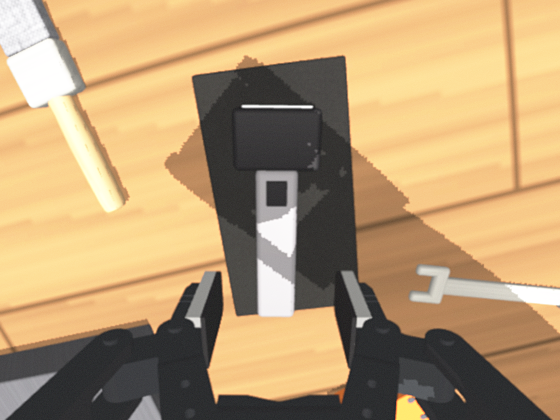

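The view shows the scanner's handle at (277,245) midway between the fingers, with the head at (277,140). The origin is within 1–2 mm of the TCP, so I grasp it.

>>> {"op": "carry_out", "data": {"series": [{"claw": 0.18, "offset": [0, 0, 0.2], "turn": [0, 0, 0]}, {"claw": 0.18, "offset": [0, 0, 0.4], "turn": [0, 0, 0]}, {"claw": 0.18, "offset": [0, 0, 0.6], "turn": [0, 0, 0]}, {"claw": 0.18, "offset": [0, 0, 0.8], "turn": [0, 0, 0]}, {"claw": 0.18, "offset": [0, 0, 0.94], "turn": [0, 0, 0]}, {"claw": 0.18, "offset": [0, 0, 0.94], "turn": [0, 0, 0]}, {"claw": -0.6, "offset": [0, 0, 0.94], "turn": [0, 0, 0]}, {"claw": -0.6, "offset": [0, 0, 0.94], "turn": [0, 0, 0]}], "force": 50}}

```text
time: 70.1
eef_pos: [0.4543, 0.3864, 0.0114]
orientation: [-3.139, -0.002, -0.252]
wrist_force: [0.1, -0.9, -2.5]
width: 0.0307
finger_force: 51.8
```

```bash
python3 - <<'E'
from h import *
st(); e=sensors.state()["eef_pos"]
a=np.radians(31.4); hx=np.array([np.cos(a),np.sin(a),0])
off=np.array([.4547,.3845,.004])-e; print("origin-tcp",off)
dz=off[2]; c=np.cos(np.radians(-14.7));s_=np.sin(np.radians(-14.7)); fx=off[0]*c+off[1]*s_; fy=-off[0]*s_+off[1]*c; print(fx,fy)
lab=np.array([.730,.2385,.15]); win=lab-.10*hx; org=win-.076*hx-np.array([0,0,.018])
yy=np.array([-hx[1],hx[0],0]); tcp=org-fx*hx-fy*yy-np.array([0,0,dz]); print("target tcp",tcp)
s=plan([*e[:2],.16],-14.5); print("go"); pre=tcp-.06*hx; s=plan(pre,31.4,s); plan(tcp,31.4,s)
E
```

```text
70.1 [0.4543 0.3864 0.0114] [-1.7988e+02 -1.0000e-01 -1.4450e+01] w 0.0307 F [ 0.1 -0.9 -2.5] 51.8 q [0.61 0.24 1.92 0.   0.98 2.44]
origin-tcp [ 0.00044102 -0.00186191 -0.00736314]
0.0008990535287430245 -0.0016890518502154113
target tcp [0.57812766 0.14777558 0.13936314]
CALL [0.002, -0.002, -0.991] [-0.001, -0.001, 0.0]
go
CALL [0.46, 0.81, 0.069] [0.0, 0.0, -0.2]
CALL [0.107, 0.925, 0.069] [0.0, 0.0, -0.2]
CALL [0.4, -0.0, -0.0] [0.0, 0.0, 0.0]
```

>>> {"op": "carry_out", "data": {"series": [{"claw": -0.6, "offset": [0, 0, 0], "turn": [0, 0, 0]}, {"claw": -0.6, "offset": [0, 0, -0.15], "turn": [0, 0, 0]}, {"claw": -0.6, "offset": [0, 0, -0.35], "turn": [0, 0, 0]}, {"claw": -0.6, "offset": [0, 0, -0.55], "turn": [0, 0, 0]}, {"claw": -0.6, "offset": [0, 0, -0.75], "turn": [0, 0, 0]}, {"claw": -0.6, "offset": [0, 0, -0.9], "turn": [0, 0, 0]}, {"claw": -0.6, "offset": [0, 0, -1], "turn": [0, 0, 0]}, {"claw": -0.6, "offset": [0, 0, -1], "turn": [0, 0, 0]}]}}

```text
time: 71.1
eef_pos: [0.4538, 0.3861, 0.161]
orientation: [-3.14, -0.001, -0.252]
wrist_force: [-1.2, -0.2, -2.5]
width: 0.0308
finger_force: 51.9
```

>>> {"op": "carry_out", "data": {"series": [{"claw": -0.6, "offset": [0.08, 0.13, 0.01], "turn": [0, 0, -0.033]}, {"claw": -0.6, "offset": [0.15, 0.27, 0.02], "turn": [0, 0, -0.067]}, {"claw": -0.6, "offset": [0.23, 0.4, 0.03], "turn": [0, 0, -0.1]}, {"claw": -0.6, "offset": [0.31, 0.54, 0.04], "turn": [0, 0, -0.133]}, {"claw": -0.6, "offset": [0.38, 0.67, 0.05], "turn": [0, 0, -0.167]}, {"claw": -0.6, "offset": [0.46, 0.81, 0.06], "turn": [0, 0, -0.2]}, {"claw": -0.6, "offset": [0.46, 0.81, 0.06], "turn": [0, 0, -0.2]}, {"claw": -0.6, "offset": [0.46, 0.81, 0.06], "turn": [0, 0, -0.2]}]}}

```text
time: 72.1
eef_pos: [0.4892, 0.251, 0.1499]
orientation: [-3.142, 0.002, 0.147]
wrist_force: [0.4, -0.6, -1.4]
width: 0.0309
finger_force: 51.8
```

>>> {"op": "carry_out", "data": {"series": [{"claw": -0.6, "offset": [0.02, 0.15, 0.01], "turn": [0, 0, -0.033]}, {"claw": -0.6, "offset": [0.04, 0.31, 0.02], "turn": [0, 0, -0.067]}, {"claw": -0.6, "offset": [0.05, 0.46, 0.03], "turn": [0, 0, -0.1]}, {"claw": -0.6, "offset": [0.07, 0.62, 0.04], "turn": [0, 0, -0.133]}, {"claw": -0.6, "offset": [0.09, 0.77, 0.05], "turn": [0, 0, -0.167]}, {"claw": -0.6, "offset": [0.107, 0.925, 0.06], "turn": [0, 0, -0.2]}, {"claw": -0.6, "offset": [0.107, 0.925, 0.06], "turn": [0, 0, -0.2]}, {"claw": -0.6, "offset": [0.107, 0.925, 0.06], "turn": [0, 0, -0.2]}]}}

```text
time: 73.1
eef_pos: [0.5258, 0.1168, 0.1416]
orientation: [-3.141, 0.0, 0.547]
wrist_force: [-0.8, 0.6, -2.0]
width: 0.0312
finger_force: 51.8
```

```bash
python3 - <<'E'
from h import *
st(); plan([.578,.1475,.1394],31.4)
p=get_image("scene"); save(p,"s9",(220,190,420,380),3)
p=get_image("wrist"); W=cloud(p); s=sensors.state(); R=Ro.from_euler("xyz",s["orientation"]); T=R.inv().apply(W.reshape(-1,3)-s["eef_pos"]).reshape(W.shape)
k=(T[...,0]>.025)&(T[...,0]<.1)&(abs(T[...,1])<.06)&(T[...,2]<.03)&(T[...,2]>-.06)
t=T[k]; print("head in tool x,y,z pct",np.percentile(t,[2,50,98],axis=0).round(4), k.sum())
top=t[abs(t[:,2]-np.median(t[:,2]))<.006]; A=np.c_[top[:,:2],np.ones(len(top))]; print("top-plane slope",np.linalg.lstsq(A,top[:,2],rcond=None)[0])
E
```

```text
73.1 [0.5258 0.1168 0.1416] [-1.7996e+02  1.0000e-02  3.1370e+01] w 0.0312 F [-0.8  0.6 -2. ] 51.8 q [ 0.12 -0.05  1.98  0.    1.21  1.14]
CALL [0.403, 0.006, 0.015] [-0.0, 0.0, -0.0]
head in tool x,y,z pct [[ 0.0271 -0.028  -0.0302]
 [ 0.0548  0.0016 -0.0289]
 [ 0.0749  0.0313 -0.0203]] 25120
top-plane slope [ 0.00827284 -0.00158894 -0.02919532]
```

View pics/s9.png

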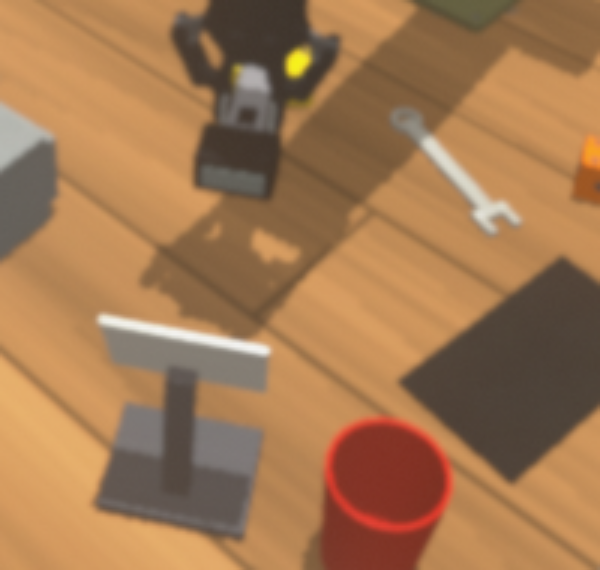

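The scanner is held level with its window at (235,180) in the crop, facing the plate at (185,350), and the mat is empty at (520,370). I advance 60 mm and hold.

>>> {"op": "carry_out", "data": {"series": [{"claw": -0.6, "offset": [0.07, 0, 0], "turn": [0, 0, 0]}, {"claw": -0.6, "offset": [0.14, 0, 0], "turn": [0, 0, 0]}, {"claw": -0.6, "offset": [0.21, 0, 0.01], "turn": [0, 0, 0]}, {"claw": -0.6, "offset": [0.28, 0.005, 0.015], "turn": [0, 0, 0]}, {"claw": -0.6, "offset": [0.35, 0.005, 0.015], "turn": [0, 0, 0]}, {"claw": -0.6, "offset": [0.4, 0.005, 0.015], "turn": [0, 0, 0]}, {"claw": -0.6, "offset": [0.4, 0.005, 0.015], "turn": [0, 0, 0]}, {"claw": -0.6, "offset": [0.4, 0.005, 0.015], "turn": [0, 0, 0]}]}}

```text
time: 74.2
eef_pos: [0.5775, 0.1465, 0.1394]
orientation: [-3.141, 0.0, 0.548]
wrist_force: [-0.9, -0.4, -2.1]
width: 0.031
finger_force: 51.8
```

```bash
python3 - <<'E'
from h import *
st(); s=sensors.state(); R=Ro.from_euler("xyz",s["orientation"])
win=s["eef_pos"]+R.apply([.077,0.001,.007-.018]); print("win",win)
a=np.radians(31.4);hx=np.array([np.cos(a),np.sin(a),0]);yy=np.array([-hx[1],hx[0],0]); d=np.array([.73,.2385,.15])-win; print(d@hx,d@yy,d[2])
for n in ("top","wrist"):
    p=get_image(n)
    for o in spotter.landmark_of(p,"label")[:1]: print(n,o["confidence"],world(p,o["point"]),onplane(p,o["point"],.15))
E
```

```text
74.2 [0.5775 0.1465 0.1394] [-1.7999e+02  2.0000e-02  3.1380e+01] w 0.031 F [-0.9 -0.4 -2.1] 51.8 q [ 0.16  0.08  1.86 -0.    1.2   1.18]
win [0.64376579 0.18569787 0.15040979]
0.10111569212097272 0.00014044648619557926 -0.00040979245923972174
top 0.81 [[0.73137256 0.23812864 0.15584131]] [[0.73300971 0.23919516 0.15      ]]
```

>>> {"op": "carry_out", "data": {"series": [{"claw": -0.6, "offset": [0, 0, 0], "turn": [0, 0, 0]}, {"claw": -0.6, "offset": [0, 0, 0], "turn": [0, 0, 0]}, {"claw": -0.6, "offset": [0, 0, 0], "turn": [0, 0, 0]}, {"claw": -0.6, "offset": [0, 0, 0], "turn": [0, 0, 0]}, {"claw": -0.6, "offset": [0, 0, 0], "turn": [0, 0, 0]}, {"claw": -0.6, "offset": [0, 0, 0], "turn": [0, 0, 0]}, {"claw": -0.6, "offset": [0, 0, 0], "turn": [0, 0, 0]}, {"claw": -0.6, "offset": [0, 0, 0], "turn": [0, 0, 0]}]}}

```text
time: 75.4
eef_pos: [0.5777, 0.1465, 0.1395]
orientation: [-3.142, 0.0, 0.548]
wrist_force: [-0.5, 0.6, -1.7]
width: 0.0311
finger_force: 51.8
```

>>> {"op": "carry_out", "data": {"series": [{"claw": -0.6, "offset": [0, 0, 0], "turn": [0, 0, 0]}, {"claw": -0.6, "offset": [0, 0, 0], "turn": [0, 0, 0]}, {"claw": -0.6, "offset": [0, 0, 0], "turn": [0, 0, 0]}, {"claw": -0.6, "offset": [0, 0, 0], "turn": [0, 0, 0]}, {"claw": -0.6, "offset": [0, 0, 0], "turn": [0, 0, 0]}, {"claw": -0.6, "offset": [0, 0, 0], "turn": [0, 0, 0]}, {"claw": -0.6, "offset": [0, 0, 0], "turn": [0, 0, 0]}, {"claw": -0.6, "offset": [0, 0, 0], "turn": [0, 0, 0]}]}}

```text
time: 76.4
eef_pos: [0.5777, 0.1465, 0.1395]
orientation: [-3.142, -0.0, 0.548]
wrist_force: [1.1, -0.2, -2.3]
width: 0.0312
finger_force: 51.8
```

>>> {"op": "carry_out", "data": {"series": [{"claw": -0.6, "offset": [0, 0, 0], "turn": [0, 0, 0]}, {"claw": -0.6, "offset": [0, 0, 0], "turn": [0, 0, 0]}, {"claw": -0.6, "offset": [0, 0, 0], "turn": [0, 0, 0]}, {"claw": -0.6, "offset": [0, 0, 0], "turn": [0, 0, 0]}, {"claw": -0.6, "offset": [0, 0, 0], "turn": [0, 0, 0]}, {"claw": -0.6, "offset": [0, 0, 0], "turn": [0, 0, 0]}, {"claw": -0.6, "offset": [0, 0, 0], "turn": [0, 0, 0]}, {"claw": -0.6, "offset": [0, 0, 0], "turn": [0, 0, 0]}]}}

```text
time: 77.4
eef_pos: [0.5777, 0.1465, 0.1395]
orientation: [-3.142, -0.0, 0.548]
wrist_force: [0.0, -0.2, -1.9]
width: 0.0312
finger_force: 51.8
```

```bash
python3 - <<'E'
from h import *
st(); a=np.radians(31.4);hx=np.array([np.cos(a),np.sin(a),0]); e=sensors.state()["eef_pos"]
# mat centre (.448,.3805); scanner origin ~ tcp; place with yaw -7
s=plan(e-.06*hx+[0,0,.02],31.4); print("back"); s=plan((.448,.381,.15),-10,s); plan((.448,.381,.0125),-10,s)
E
```

```text
77.4 [0.5777 0.1465 0.1395] [-180.     -0.     31.39] w 0.0312 F [ 0.  -0.2 -1.9] 51.8 q [0.16 0.08 1.86 0.   1.2  1.18]
CALL [-0.4, 0.0, -0.133] [-0.0, -0.0, -0.0]
back
CALL [0.238, -0.892, 0.032] [-0.0, -0.0, 0.181]
CALL [-0.093, -0.919, 0.032] [-0.0, -0.0, 0.181]
CALL [0.0, -0.0, 0.917] [0.0, 0.0, 0.0]
```

The label lay on the beam at 101 mm with about 0.5 mm error for over 3 s. Now I take the scanner back to the mat.

>>> {"op": "carry_out", "data": {"series": [{"claw": -0.6, "offset": [-0.07, 0, -0.02], "turn": [0, 0, 0]}, {"claw": -0.6, "offset": [-0.14, 0, -0.05], "turn": [0, 0, 0]}, {"claw": -0.6, "offset": [-0.21, 0, -0.07], "turn": [0, 0, 0]}, {"claw": -0.6, "offset": [-0.28, 0, -0.1], "turn": [0, 0, 0]}, {"claw": -0.6, "offset": [-0.35, 0, -0.12], "turn": [0, 0, 0]}, {"claw": -0.6, "offset": [-0.4, 0, -0.133], "turn": [0, 0, 0]}, {"claw": -0.6, "offset": [-0.4, 0, -0.133], "turn": [0, 0, 0]}, {"claw": -0.6, "offset": [-0.4, 0, -0.133], "turn": [0, 0, 0]}]}}

```text
time: 78.4
eef_pos: [0.5266, 0.1153, 0.1595]
orientation: [3.142, -0.0, 0.548]
wrist_force: [0.2, 0.2, -2.6]
width: 0.0314
finger_force: 51.8
```

>>> {"op": "carry_out", "data": {"series": [{"claw": -0.6, "offset": [0.04, -0.15, 0], "turn": [0, 0, 0.03]}, {"claw": -0.6, "offset": [0.08, -0.3, 0.01], "turn": [0, 0, 0.06]}, {"claw": -0.6, "offset": [0.12, -0.45, 0.01], "turn": [0, 0, 0.09]}, {"claw": -0.6, "offset": [0.16, -0.6, 0.02], "turn": [0, 0, 0.12]}, {"claw": -0.6, "offset": [0.2, -0.75, 0.03], "turn": [0, 0, 0.15]}, {"claw": -0.6, "offset": [0.238, -0.892, 0.032], "turn": [0, 0, 0.181]}, {"claw": -0.6, "offset": [0.238, -0.892, 0.032], "turn": [0, 0, 0.181]}, {"claw": -0.6, "offset": [0.238, -0.892, 0.032], "turn": [0, 0, 0.181]}]}}

```text
time: 79.4
eef_pos: [0.4874, 0.2479, 0.1545]
orientation: [3.141, 0.0, 0.187]
wrist_force: [0.5, -0.3, -1.8]
width: 0.0311
finger_force: 51.8
```

>>> {"op": "carry_out", "data": {"series": [{"claw": -0.6, "offset": [-0.02, -0.15, 0], "turn": [0, 0, 0.03]}, {"claw": -0.6, "offset": [-0.03, -0.3, 0.01], "turn": [0, 0, 0.06]}, {"claw": -0.6, "offset": [-0.05, -0.46, 0.01], "turn": [0, 0, 0.09]}, {"claw": -0.6, "offset": [-0.06, -0.61, 0.02], "turn": [0, 0, 0.12]}, {"claw": -0.6, "offset": [-0.08, -0.77, 0.03], "turn": [0, 0, 0.15]}, {"claw": -0.6, "offset": [-0.093, -0.919, 0.032], "turn": [0, 0, 0.181]}, {"claw": -0.6, "offset": [-0.093, -0.919, 0.032], "turn": [0, 0, 0.181]}, {"claw": -0.6, "offset": [-0.093, -0.919, 0.032], "turn": [0, 0, 0.181]}]}}

```text
time: 80.4
eef_pos: [0.4485, 0.3801, 0.1497]
orientation: [3.141, -0.0, -0.176]
wrist_force: [-0.7, -0.1, -1.9]
width: 0.0314
finger_force: 51.8
```

```bash
python3 - <<'E'
from h import *
st(); plan((.448,.381,.0125),-10)
E
```

```text
80.4 [0.4485 0.3801 0.1497] [179.96  -0.   -10.08] w 0.0314 F [-0.7 -0.1 -1.9] 51.8 q [ 0.61  0.05  1.87 -0.    1.22  2.36]
CALL [-0.004, -0.006, 0.915] [0.0, -0.0, -0.001]
```

>>> {"op": "carry_out", "data": {"series": [{"claw": -0.6, "offset": [0, 0, 0.2], "turn": [0, 0, 0]}, {"claw": -0.6, "offset": [0, 0, 0.4], "turn": [0, 0, 0]}, {"claw": -0.6, "offset": [0, 0, 0.6], "turn": [0, 0, 0]}, {"claw": -0.6, "offset": [0, 0, 0.78], "turn": [0, 0, 0]}, {"claw": -0.6, "offset": [0, 0, 0.88], "turn": [0, 0, 0]}, {"claw": -0.6, "offset": [0, 0, 0.915], "turn": [0, 0, 0]}, {"claw": -0.6, "offset": [0, 0, 0.915], "turn": [0, 0, 0]}, {"claw": -0.6, "offset": [0, 0, 0.915], "turn": [0, 0, 0]}]}}

```text
time: 81.4
eef_pos: [0.4489, 0.3816, 0.014]
orientation: [-3.14, -0.002, -0.176]
wrist_force: [0.4, 0.3, -2.2]
width: 0.0313
finger_force: 51.8
```

>>> {"op": "carry_out", "data": {"series": [{"claw": 0.18, "offset": [0, 0, 0], "turn": [0, 0, 0]}, {"claw": 0.18, "offset": [0, 0, 0], "turn": [0, 0, 0]}, {"claw": 0.18, "offset": [0, 0, 0], "turn": [0, 0, 0]}, {"claw": 0.18, "offset": [0, 0, -0.15], "turn": [0, 0, 0]}, {"claw": 0.18, "offset": [0, 0, -0.35], "turn": [0, 0, 0]}, {"claw": 0.18, "offset": [0, 0, -0.6], "turn": [0, 0, 0]}, {"claw": 0.18, "offset": [0, 0, -0.9], "turn": [0, 0, 0]}, {"claw": 0.18, "offset": [0, 0, -1], "turn": [0, 0, 0]}]}}

```text
time: 82.4
eef_pos: [0.4496, 0.3821, 0.1665]
orientation: [-3.137, -0.004, -0.176]
wrist_force: [-0.5, -0.5, 0.1]
width: 0.0505
finger_force: 0.0
```

```bash
sed -i 's/-14.5/-10/;s/.453,.386/.448,.3805/;s/"w8"/"w10"/' sc.py; python3 sc.py | tail -9; python3 dr.py | tail -1; python3 - <<'E'
from h import *
p=get_image("top"); save(p,"t10",(110,70,460,290),2.2)
E
```

```text
0.005 v [-0.015   0.0143] z 0.035 454
0.015 v [-0.0156  0.0142] z 0.035 474
0.025 v [-0.0155  0.014 ] z 0.034 505
0.035 v [-0.0303  0.0282] z 0.04 873
0.045 v [-0.0308  0.0285] z 0.04 1122
0.055 v [-0.0311  0.0284] z 0.04 1119
0.065 v [-0.0305  0.0287] z 0.04 1180
0.075 v [-0.0293  0.0278] z 0.039 823
s range -0.0981437221715617 0.07752091739909027
0.53 0.0; 0.535 0.001; 0.54 -0.0; 0.545 0.002; 0.55 0.001; 0.555 0.0; 0.56 0.0; 0.565 0.0; 0.57 0.0; 0.575 0.0; 0.58 0.001; 0.585 0.0; 0.59 0.001; 0.595 0.001; 0.6 0.002; 0.605 0.051; 0.61 0.091; 0.615 0.092; 0.62 0.099; 0.625 0.105; 0.63 0.105; 0.635 0.104; 0.64 0.104; 0.645 0.106;
```

View pics/t10.png

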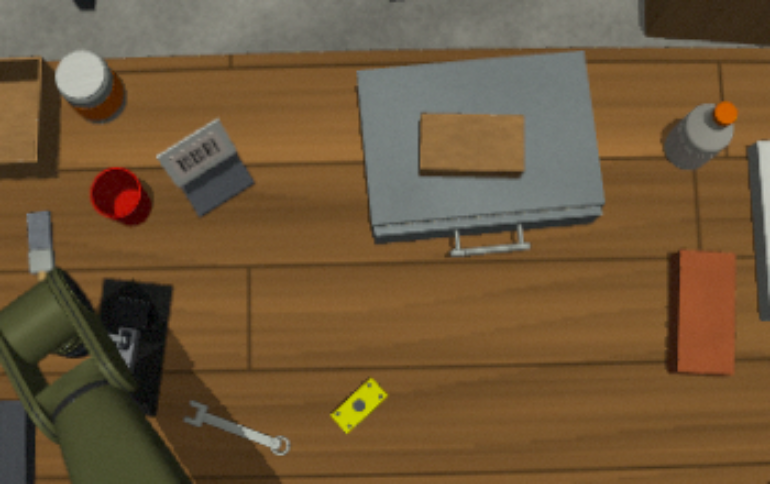

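The drawer is fully shut with its handle at (490,240). The scanner lies flat and centred on its mat at (130,340), and the bystanders are in place. I'm handing the job in.

```bash
python3 -c "
from plant import env
print(env.finish_job())"
```

```text
the job is handed in; nothing more can be done
None
```

The job is done and handed in, but the hand-in returned no verdict: all four aluminium blocks are upright in the shut drawer, gripped at about 43 N; the scanner was held on the label's centre from about 10 cm for 3 s and lies back in the middle of its mat.

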